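# Find the contactor with the loose core, scrap it, and load a sound one in the test nest

## Robot

A 6-joint arm with a two-finger parallel gripper is mounted at the origin on a cart in front of the work surface, level with it; the furniture and walls round the work are solid. World frame = base frame: x ahead of the robot, y to its left, z up, the work surface at z = 0. Lengths are in mm, angles in rad, forces in N, time in s.
With the tool pointing down it reaches from about 350 to 875 mm from the base axis. Payload 4.2 kg.
Tool frame: the origin (TCP) lies at the very end of the fingers, on their centre line; the grasp point (between the pads) lies 19 mm behind it; z points along the fingers, y is the direction in which the jaws open and shut (so a half turn about z gives the same grasp; the last joint's range is limited). The gripper opens to 85 mm and grips with 20 to 120 N. Pads are 22 mm wide; open, the fingers measure 114 mm over their backs; the gripper's body (76 mm by 85 mm) begins 54 mm behind the grasp point. The pads swing forward as they close: fully open they stand 13 mm farther back than shut.
Start: joints at [-0.885, 0.385, 0.008, 0, -1.194, -0.259], TCP at [258.737, -568.906, 191.312] pointing down, gripper open.
Joint ranges: [-3.14, 3.14], [-1.21, 2.06], [-1.07, 1.41], [-3.16, 2.05], [-2.99, -0.16], [-3.1, 3.1]. Speed limits (rad/s): [2.79, 2.79, 3.14, 3.14, 3.14, 3.14].

## Interface

Orientations are given as a unit quaternion [x, y, z, w].
In Python, from bench import telemetry, eyes, arm gives the robot as it stands. The module is installed in compiled form; this text tells all that it offers.
- The arm moves only by the tool move_arm, never from a script. Its argument "deltas" is text: rows parted by semicolons, each of 6 numbers parted by spaces: the shift along the tool's x, y, z in cm, then the turn, a rotation vector about the tool's x, y, z in rad. A call has 1 to 12 rows; each row shifts and turns the commanded pose from where the row before left it, along the tool's axes as they then stand; what a row does not reach is not made up. A row lasts 1/8 s, in which the tool goes at most 62.5 mm and 10.7 degrees, less where a joint would pass 70% of its speed; a pose out of reach is approached as far as the arm can. A call is refused whole if a number of a shift passes 6.25 or a number of a turn 0.188, either way. A call with a gripper value outside its range is refused whole. "grip" is the finger opening in cm, from 0 to 8.54, set as the call begins (left out, the last holds). The fingers move at their own pace and stop on an object; the grip force is fixed at half the most. Time passes only in rows, so rows that do not move let the fingers close. It gives the time, the measured TCP pose, the force and the opening at its end, in the units of the state.
- telemetry.read_state(): the state, without advancing time (a new reading comes with each control period).
- eyes.get_image(name): name is "scene" or "top"; returns a dict with "pixels" (400x640x3 uint8, blue, green, red), "range_z" (400x640 float32, mm along the optical axis (not along the pixel's ray), 0 where there is no reading), "fx", "fy", "cx", "cy" (pixels), "origin" and "orientation" of the camera in the world. Camera axes: x right, y up, looking along -z (the intrinsics and any distortion apply to the point x, -y, -z); pixel columns grow to the right and rows downward; lengths in mm; the calibration is good to about 2 mm. A picture is of the moment at which its call begins.
- arm.job_done(): hands the job in, once; it reports no verdict.
Trained networks look in a picture, given as the dict that the camera call returned (one of the last four; its "shot" number tells which), for a name from the list of things; names that differ only in an ending like _2 or _b are one class to them, and where a whole thing is asked for, a point or a joint stands for the part that bears it (a point fixed in the world has none). Each returns a list of dicts, best first, with "p" (0 to 1); they miss things now and then, are a little off and sometimes report something else, mostly with a low value. They report only what shows in the picture. A call takes as long as a camera call.
- eyes.boxes_of(picture, name): "point" ([x, y, z] in mm, in world coordinates, good to about 4 mm: the middle of the surface that is visible of it).
The state is a dict: "clock": time; "joints": joint angles; "joint_vel": joint speeds; "joint_efforts": joint torques, N m; "position": TCP position; "ee_rot": TCP orientation; "contact_force": force on the tool from outside, world axes, zero at the start; "wrist_torque": the same for the moment, N m; "gripper_width": finger opening in mm.
Only numpy, scipy, OpenCV 4.12 (cv2) and the standard library are available. Lean on these libraries where they do the work, as an engineer would, in place of code of your own. Each camera call takes 0.05 s, during which the arm holds its last target.

## Task

One of these three used contactors has a broken core lying loose inside. Pick them up one after another and shake them gently front to back until you have felt which one it is - in that one the core slides from end to end - and stand it upright in the red scrap tray. Load a sound one into the test nest, black front towards the connection sockets, and press it down fully home with no more than a firm thumb push; the other sound one stays standing on the bench. Put nothing down hard, and leave the screwdriver, the black tape and the yellow relay where they lie.

Things in the scene. Friction and masses are not known exactly. Their poses are not given: they have to be found in the camera images.
- contactor_a_mid (a point): one of three alike contactors, standing upright: off-white base block 45 mm deep (x) x 45 wide (y) x 78 high, and a black cover standing 30 mm out of its front (-x), 39 wide, from 17 to 61 mm up. Point: centre of the base block, 39 mm above its foot; z up, x from black front to back. 0.27 to 0.6 kg, each differs (weight does not settle which is bad). Grip it across the 45 mm width, from above, near the top
- contactor_b_mid (a point): a contactor like contactor_a, same point and axes. In ONE of the three, not known which, lies a loose 115 g iron core with 44 mm of room front to back (along x). A brisk level stroke along x (7 cm in 0.3 to 0.4 s) leaves it at the leading end when the stroke stops; a tilt about y of 15 to 20 degrees leaves it at the lower end. Then it stays there while held level and still; in sound ones nothing moves
- contactor_c_mid (a point): a contactor like contactor_a, same point and axes. Held still and level in the same place, the one with the loose core puts about 0.05 N m more moment about its +y axis on the tool with the core at the back end than at the front end; a sound one puts the same (within about 0.015). Average some 50 readings
- nest_seat (a point): centre of the pocket floor (seat) of the test nest, 12 mm above the bench; z up, x away from the sockets. White pocket 48 x 48 mm for the foot of a contactor's base block, its black front at -x over the low wall (13 mm); other walls 26 mm high, 12 thick, with 4 mm sloped lead-ins. Home, the contactor's point is 39 mm above this one and up to 2 mm to its side
- nest: the test nest: aluminium plate 150 x 112 mm, screwed down, seat centre 16.5 mm to +x of its origin; grey block with three sockets at -x, 28 mm high, its back 45 mm from the origin. A sloping leaf spring stands 5.5 mm out of the pocket's -y wall, three probes 3 mm out of the seat: a contactor needs some 5 to 15 N of push to go home, and then stays down
- scrap_tray: red open tray, screwed down, outside 170 (x) x 150 (y) x 40 mm high, walls and floor 4 mm; origin at the centre of its underside
- screwdriver_mid (a point): yellow screwdriver lying on the bench, 209 x 26 mm; its middle
- tape_mid (a point): roll of black tape lying flat, 67 mm across, 19 high; its centre
- relay_mid (a point): small yellow relay 28 x 16 x 27 mm; its centre

How it is judged:
By the outcome, as a careful person would: the job done as asked, in the order asked, and still so for the second after the job is handed in, with the robot touching nothing.
It also fails if it takes over 72 s, if anything falls off the work surface, if the arm or the gripper's body presses on something with over 40 N, if the wrist force passes 120 N, or if a joint passes its speed limit or range.

## Working session

There is one attempt and no reset: what is moved stays moved. The work goes in short steps, Python scripts to look and compute and a tool call to move; the robot and the scene stay as the last step left them, time stands still between calls to the robot, and variables do not carry over. Pictures are saved under pics/ and viewed, and the job is handed in when it is done.

Besides the shell and the picture viewer there is one more tool, called after "Call:" in YAML: its name, and indented under it one key for each argument. move_arm: Moves the arm, as the interface text tells. Its arguments: {"type":"object","properties":{"deltas":{"type":"string"},"grip":{"type":"number"}},"required":["deltas"]}

```bash
ls; mkdir -p pics; cat > h.py <<'E'
import numpy as np, cv2
from scipy.spatial.transform import Rotation as R
from bench import telemetry, eyes, arm
def world(im,u,v,d=None):
    if d is None: d=im["range_z"][int(round(v)),int(round(u))]
    p=np.array([(u-im["cx"])/im["fx"]*d,-(v-im["cy"])/im["fy"]*d,-d])
    return R.from_quat(im["orientation"]).apply(p)+np.array(im["origin"])
def cloud(im):
    v,u=np.mgrid[0:400,0:640]; d=im["range_z"]
    p=np.stack([(u-im["cx"])/im["fx"]*d,-(v-im["cy"])/im["fy"]*d,-d],-1)
    w=R.from_quat(im["orientation"]).apply(p.reshape(-1,3)).reshape(400,640,3)+np.array(im["origin"])
    w[d<=0]=np.nan
    return w
E
cat > s1.py <<'E'
from h import *
s=telemetry.read_state(); print({k:np.round(v,3) for k,v in s.items()})
for n in ["top","scene"]:
    im=eyes.get_image(n); cv2.imwrite(f"pics/{n}1.png",im["pixels"]); print(n,im["shot"],im["fx"],im["fy"],im["cx"],im["cy"],np.round(im["origin"]),np.round(im["orientation"],3),[k for k in im])
    np.savez(f"{n}1.npz",**{k:v for k,v in im.items()})
    for t in ["contactor_a_mid","nest_seat","nest","scrap_tray","screwdriver_mid","tape_mid","relay_mid"]:
        print(t,[(np.round(b["point"]).tolist(),round(b["p"],2)) for b in eyes.boxes_of(im,t)])
E
python3 s1.py
```

```text
pics
{'clock': np.float64(0.0), 'joints': array([-0.885,  0.386,  0.007, -0.   , -1.194, -0.259]), 'joint_vel': array([ 0.001,  0.001,  0.001, -0.   ,  0.   ,  0.001]), 'joint_efforts': array([-0.0000e+00, -3.9229e+01,  1.8840e+01,  4.1860e+00, -5.0000e-03,
        0.0000e+00]), 'position': array([ 258.471, -568.332,  190.227]), 'ee_rot': array([-0.212,  0.977,  0.001, -0.   ]), 'contact_force': array([-0.388, -0.525, -0.788]), 'wrist_torque': array([ 0.   , -0.022, -0.003]), 'gripper_width': np.float64(85.223)}
top 1 377.49562363406244 377.49562363406244 320.0747160302867 197.2445217902438 [447.   1. 946.] [ 0.048 -0.033 -0.696  0.716] ['pixels', 'range_z', 'fx', 'fy', 'cx', 'cy', 'origin', 'orientation', 'shot']
contactor_a_mid [([492.0, 112.0, 77.0], 0.61)]
nest_seat [([514.0, -269.0, 14.0], 0.55)]
nest [([517.0, -270.0, 9.0], 0.86), ([466.0, 328.0, 4.0], 0.56)]
scrap_tray [([467.0, 328.0, 4.0], 0.88)]
screwdriver_mid [([664.0, -99.0, 20.0], 0.57)]
tape_mid [([385.0, -223.0, 23.0], 0.62)]
relay_mid []
scene 2 361.96317882189663 361.96317882189663 315.12251150644585 198.84030379274736 [125. 800. 521.] [-0.121  0.504  0.829 -0.21 ] ['pixels', 'range_z', 'fx', 'fy', 'cx', 'cy', 'origin', 'orientation', 'shot']
contactor_a_mid [([486.0, 135.0, 55.0], 0.7)]
nest_seat [([498.0, -264.0, 20.0], 0.78)]
nest [([500.0, -263.0, 16.0], 0.67), ([380.0, -205.0, 15.0], 0.17)]
scrap_tray [([471.0, 324.0, 9.0], 0.73)]
screwdriver_mid [([658.0, -88.0, 19.0], 0.6)]
tape_mid [([384.0, -205.0, 13.0], 0.77)]
relay_mid [([678.0, 67.0, 20.0], 0.5)]
```

View pics/top1.png

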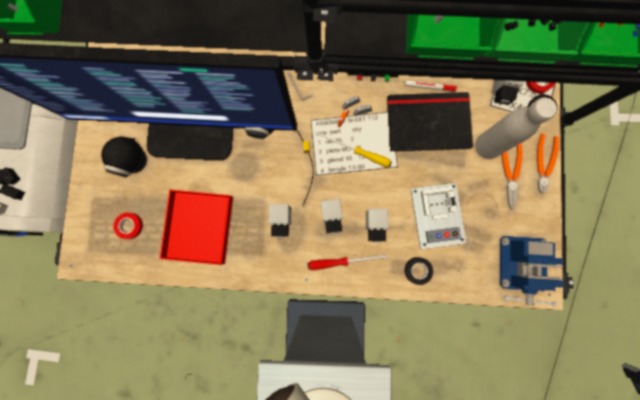

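View pics/scene1.png

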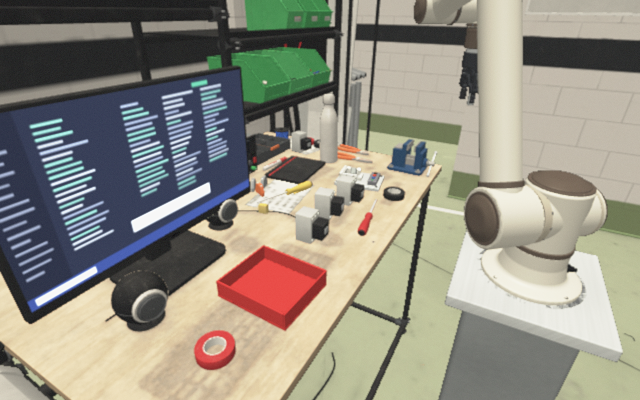

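The top view shows three contactors at about (280,220), (332,217) and (377,225) with their black fronts towards the robot. The tray is at (197,227), the nest at (439,215), the tape at (419,271) and a yellow screwdriver at (372,156).

```bash
cat > s2.py <<'E'
from h import *
im=dict(np.load("top1.npz")); w=cloud(im)
px=im["pixels"]
cv2.imwrite("pics/crop1.png",cv2.resize(px[170:290,250:480],None,fx=3.4,fy=3.4,interpolation=cv2.INTER_CUBIC))
m=(w[...,2]>60)&(w[...,2]<95)&(w[...,0]<620)&(w[...,0]>380)&(abs(w[...,1])<220)
n,l,st,c=cv2.connectedComponentsWithStats(m.astype(np.uint8))
for i in range(1,n):
    if st[i,4]<60: continue
    k=l==i; p=w[k]
    for nm,kk in (("top",k&(w[...,2]>72)),("blk",k&(w[...,2]<68))):
        q=w[kk]
        if len(q)<8: continue
        r=cv2.minAreaRect(q[:,:2].astype(np.float32)); print(i,nm,len(q),np.round(np.median(q[:,2]),1),np.round(r[0],1),np.round(r[1],1),round(r[2],1),"min",np.round(np.nanmin(q,0)),"max",np.round(np.nanmax(q,0)))
# nest
for nm,lo,hi in (("walls",20,34),("plate",4,10)):
    k=(w[...,2]>lo)&(w[...,2]<hi)&(abs(w[...,0]-515)<110)&(abs(w[...,1]+268)<70)
    q=w[k].astype(np.float32); r=cv2.minAreaRect(q[:,:2]); print(nm,len(q),np.median(q[:,2]),np.round(r[0],1),np.round(r[1],1),r[2])
k=(w[...,2]>32)&(w[...,2]<46)&(abs(w[...,0]-467)<110)&(abs(w[...,1]-328)<110)
q=w[k].astype(np.float32); r=cv2.minAreaRect(q[:,:2]); print("tray",len(q),np.round(r[0],1),np.round(r[1],1),r[2],np.median(q[:,2]))
E
python3 s2.py
```

```text
1 top 391 78.3 [519.3  -7.3] [47.6 44.9] 9.1 min [495. -32.  72.] max [545.  18.  82.]
1 blk 152 61.5 [483.4 -13.1] [30.1 38.4] 9.8 min [466. -33.  60.] max [499.   7.  66.]
2 top 405 78.1 [506.2 115. ] [46.4 44.8] 1.5 min [483.  92.  72.] max [530. 138.  83.]
2 blk 158 61.6 [492.2 113.2] [39.4 75.3] 87.9 min [455.  93.  60.] max [529. 133.  65.]
3 top 408 78.1 [ 501.3 -115.7] [46.2 44.7] 1.5 min [ 478. -137.   72.] max [525. -93.  83.]
3 blk 161 61.4 [ 486.9 -114.3] [71.9 41.7] 1.7 min [ 450. -136.   60.] max [522. -92.  66.]Traceback (most recent call last):
  File "s2.py", line 17, in <module>
    q=w[k].astype(np.float32); r=cv2.minAreaRect(q[:,:2]); print(nm,len(q),np.median(q[:,2]),np.round(r[0],1),np.round(r[1],1),r[2])
                                 ~~~~~~~~~~~~~~~^^^^^^^^^
cv2.error: OpenCV(4.12.0) /io/opencv/modules/imgproc/src/convhull.cpp:143: error: (-215:Assertion failed) total >= 0 && (depth == CV_32F || depth == CV_32S) in function 'convexHull'
```

View pics/crop1.png

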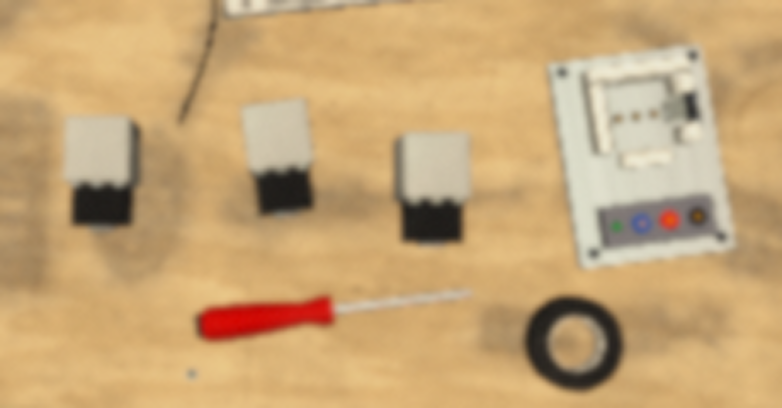

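The crop shows the contactor row from left to right (y≈115, -7, -115), with the middle one yawed by about 9°. The nest is turned a few degrees, with its sockets towards the robot and its leaf spring on the right (-y).

```bash
cat > s3.py <<'E'
from h import *
im=dict(np.load("top1.npz")); w=cloud(im)
k=(abs(w[...,0]-515)<110)&(abs(w[...,1]+268)<80)
q=w[k]; h,e=np.histogram(q[:,2],bins=np.arange(-10,45,2)); print(list(zip(e.astype(int),h)))
np.set_printoptions(linewidth=250)
print(np.round(w[180:252:3,408:472:3,2]))
def rect(q,t):
    q=q[np.isfinite(q).all(1)].astype(np.float32); r=cv2.minAreaRect(q[:,:2]); print(t,len(q),np.round(r[0],1),np.round(r[1],1),round(r[2],2))
for t,lo,hi in (("plate+",3,40),("walls",18,40)):
    rect(w[k&(w[...,2]>lo)&(w[...,2]<hi)],t)
k=(w[...,2]>28)&(w[...,2]<50)&(abs(w[...,0]-467)<110)&(abs(w[...,1]-328)<110)
rect(w[k],"tray")
# white walls by colour
px=im["pixels"].astype(int)
E
python3 s3.py
```

```text
[(np.int64(-10), np.int64(0)), (np.int64(-8), np.int64(0)), (np.int64(-6), np.int64(16)), (np.int64(-4), np.int64(185)), (np.int64(-2), np.int64(941)), (np.int64(0), np.int64(1220)), (np.int64(2), np.int64(399)), (np.int64(4), np.int64(50)), (np.int64(6), np.int64(19)), (np.int64(8), np.int64(171)), (np.int64(10), np.int64(572)), (np.int64(12), np.int64(737)), (np.int64(14), np.int64(290)), (np.int64(16), np.int64(67)), (np.int64(18), np.int64(50)), (np.int64(20), np.int64(37)), (np.int64(22), np.int64(44)), (np.int64(24), np.int64(75)), (np.int64(26), np.int64(159)), (np.int64(28), np.int64(178)), (np.int64(30), np.int64(93)), (np.int64(32), np.int64(58)), (np.int64(34), np.int64(62)), (np.int64(36), np.int64(116)), (np.int64(38), np.int64(110)), (np.int64(40), np.int64(30)), (np.int64(42), np.int64(5))]
[[-0.  1.  3. -1.  1. -1.  1. -1.  1.  1.  1.  3.  1.  2. -0.  2. -1. -1. -3.  4.  3. -2.]
 [ 3.  1.  3.  1.  1.  0. -2. -1.  2.  0.  2. -1.  0.  0. -0.  2.  2.  2. -0. -1. -0.  4.]
 [ 3.  1. -0. -2.  2. -1.  3.  0. 10. 13. 10. 11. 14. 13. 15. 12. 12.  1.  2.  1.  1.  1.]
 [-0. -2. 
[... 1797 characters left out ...]
 1.  1. -1.]
 [ 2.  3.  1.  0.  1.  1. -2.  1. -1.  1.  0. -2.  0. -0.  1.  0.  1.  0. -3. -0.  1. -2.]]Traceback (most recent call last):
  File "s3.py", line 10, in <module>
    rect(w[k&(w[...,2]>lo)&(w[...,2]<hi)],t)
    ~~~~^^^^^^^^^^^^^^^^^^^^^^^^^^^^^^^^^^^^
  File "s3.py", line 8, in rect
    q=q[np.isfinite(q).all(1)].astype(np.float32); r=cv2.minAreaRect(q[:,:2]); print(t,len(q),np.round(r[0],1),np.round(r[1],1),round(r[2],2))
                                                     ~~~~~~~~~~~~~~~^^^^^^^^^
cv2.error: OpenCV(4.12.0) /io/opencv/modules/imgproc/src/convhull.cpp:143: error: (-215:Assertion failed) total >= 0 && (depth == CV_32F || depth == CV_32S) in function 'convexHull'
```

```bash
cat > fit.py <<'E'
from h import *
from scipy.optimize import minimize
def boxmask(q,p,boxes):
    c,s=np.cos(p[2]),np.sin(p[2]); d=q[:,:2]-p[:2]; a=d[:,0]*c+d[:,1]*s; b=-d[:,0]*s+d[:,1]*c
    out=np.zeros(len(q))
    for (x0,x1,y0,y1) in boxes:
        f=lambda t:1/(1+np.exp(-np.clip(t,-30,30)/0.8))
        out=np.maximum(out,f(a-x0)*f(x1-a)*f(b-y0)*f(y1-b))
    return out
def fit(w,lab,region,p0,boxes):
    k=region&np.isfinite(w).all(-1); q=w[k]; L=lab[k].astype(float)
    cost=lambda p: np.sum((boxmask(q,[p[0],p[1],p[2]/50],boxes)-L)**2)
    best=None
    for dx in (-4,0,4):
        for dy in (-4,0,4):
            r=minimize(cost,[p0[0]+dx,p0[1]+dy,p0[2]*50],method="Nelder-Mead",options=dict(xatol=.02,fatol=.01,initial_simplex=np.array([p0[0]+dx,p0[1]+dy,p0[2]*50])+np.array([[0,0,0],[4,0,0],[0,4,0],[0,0,4]])))
            if best is None or r.fun<best.fun: best=r
    p=best.x; return np.array([p[0],p[1],p[2]/50]),best.fun,L.sum()
E
cat > s4.py <<'E'
from fit import *
im=dict(np.load("top1.npz")); w=cloud(im); z=w[...,2]
near=lambda x,y,r:(abs(w[...,0]-x)<r)&(abs(w[...,1]-y)<r)
for n,x,y in (("L",506,115),("M",519,-7),("R",501,-115)):
    print(n,"top",fit(w,z>71,near(x,y,50)&((z>71)|(z<20)|(abs(z-61)<5)),[x,y,0.05],[(-22.5,22.5,-22.5,22.5)]))
    print(n,"all",fit(w,z>56,near(x,y,70)&((z>56)|(z<20)),[x,y,0.05],[(-22.5,22.5,-22.5,22.5),(-52.5,-22.5,-19.5,19.5)]))
print("plate",fit(w,z>6,near(508,-268,110)&((z>6)|(z<5)),[508,-268,.1],[(-75,75,-56,56)]))
W=[(-24,24,24,36),(-24,24,-36,-24),(24,36,-36,36)]
print("walls",fit(w,z>30,near(524,-268,58)&(w[...,0]>490)&((z>33)|(z<18)),[524,-268,.1],W))
print("tray",fit(w,z>20,near(467,328,110)&((z>34)|(z<10)),[467,328,.0],[(-85,85,71,75),(-85,85,-75,-71),(-85,-81,-75,75),(81,85,-75,75)]))
E
python3 s4.py
```

```text
L top (array([5.06981579e+02, 1.15642056e+02, 3.06651818e-02]), np.float64(21.598629043847396), np.float64(405.0))
L all (array([5.07219039e+02, 1.15096040e+02, 1.75490307e-02]), np.float64(24.947018677153075), np.float64(631.0))
M top (array([ 5.20038623e+02, -7.38344467e+00,  1.60407241e-01]), np.float64(16.126130860224063), np.float64(394.0))
M all (array([ 5.20962768e+02, -7.21078935e+00,  1.60185924e-01]), np.float64(12.978980790186323), np.float64(600.0))
R top (array([ 5.02189706e+02, -1.16396356e+02,  2.49687854e-02]), np.float64(22.877902246521117), np.float64(409.0))
R all (array([ 5.02419029e+02, -1.15819210e+02,  3.99332107e-02]), np.float64(25.546065301157025), np.float64(637.0))
plate (array([ 5.18242561e+02, -2.71992016e+02,  1.60092880e-01]), np.float64(178.9073587454067), np.float64(2941.0))
walls (array([ 5.46458728e+02, -2.67417886e+02,  1.58994904e-01]), np.float64(43.61964425345312), np.float64(318.0))
tray (array([ 4.72436680e+02,  3.21259670e+02, -6.65755178e-02]), np.float64(137.59159755360798), np.float64(542.0))
```

```bash
cat > s5.py <<'E'
from fit import *
from scipy.stats import binned_statistic_2d as B
im=dict(np.load("top1.npz")); w=cloud(im)
p=[518.2,-272,.16]
q=w.reshape(-1,3); q=q[np.isfinite(q).all(1)]
c,s=np.cos(p[2]),np.sin(p[2]); d=q[:,:2]-p[:2]; a=d[:,0]*c+d[:,1]*s; b=-d[:,0]*s+d[:,1]*c
np.set_printoptions(linewidth=250)
e1=np.arange(-88,90,4); e2=np.arange(-66,67,4)
h=B(a,b,q[:,2],'median',[e1,e2])[0]
print("b",[int(x) for x in e2+2])
for i in range(len(e1)-2,-1,-1): print(int(e1[i]+2),' '.join('%3s'%('' if np.isnan(v) else int(round(v))) for v in h[i][::-1]))
E
python3 s5.py
```

```text
b [-64, -60, -56, -52, -48, -44, -40, -36, -32, -28, -24, -20, -16, -12, -8, -4, 0, 4, 8, 12, 16, 20, 24, 28, 32, 36, 40, 44, 48, 52, 56, 60, 64, 68]
86  -1   1   2   2   0  -1   0  -1   1   1   1  -3   1   0   0   2   1   0   1   1   2   0   2  -2   1   0   1   1  -1   0   1   0   1
82  -1   2  -1   0   0   0   1  -2   1   0   0   1   1   1  -1   1   2   0   1   3   1  -1  -1   0  -2   1   0   0   3   1   1  -1  -1
78   0  -1   1   0   1   1   1   1  -1   1  -1   0   3   1   1   0  -3   0   0   2   0  -2  -1   1   0   0   1   0   0   0   1   4   0
74  -1   0   0   6  12  10  11  14  12  11  11  11  13  11  12  11  13  13  13  11  12  14  11  14  12  11  13  14  13  11   9   2   1
70   1   1   9  12  14  15  13  10  12  12  13  13  12  14  12  13  13  13  13  12  12   9  13  15  13  11  14  13  15  15  12   2  -1
66  -3   1   3  15  14  13  11  12  14  13          16  25  12  11          15  12              14  14          14  13  14  12  -1   0
62   0   0  11  10  11  11  11  24  38  40  37  39  38  39  37  38  38  40  40  37  40  39  39  41  38  37      14  10  13  10  -2  -1
58   
[... 4307 characters left out ...]
  17  14       2   0
-70  -1   0   5  12  12  13  11  11  12  13  12  13  13  11  13  11  14  11  12  13  12  13  13  12  13  12  11  12  13  12  14   2   0
-74  -1  -1   3  10  13  10  12   5  11  11  13  12   5  10  12  14   5  11  11  11  13  10   9  12  13  11   9  12  13  11  13   1   2
-78   0   1   1  -1   1   1   0   0  -1  -1  -1   0   1   1   1   0   1   1  -1   1   1   0   0   1  -1   2  -1   1  -1   0   2  -1   1
-82   1   0  -1   1   1   1   2   1   2  -2  -1   1   1   1  -1  -2  -1   1   1  -1   0   1   1   1  -1   1   0   0  -1   1   2   0   2
-86   1   2  -1   0  -2   0   1  -1   1   1   0   1   0   3  -1   1   0  -1   1   0   1   1   0   2  -1   1   0   0   0   3   0   2  -2
```

```bash
cat > plan.py <<'E'
# usage: python3 plan.py x y z yaw nrows   (uses cmd.json commanded pose)
from h import *
import json,sys
def load():
    d=json.load(open("cmd.json")); return np.array(d["p"]),R.from_quat(d["q"])
def save(p,r): json.dump(dict(p=list(map(float,p)),q=list(map(float,r.as_quat()))),open("cmd.json","w"))
def replay(p,r,txt):
    for row in txt.split(";"):
        v=[float(t) for t in row.split()]
        p=p+r.apply(np.array(v[:3])*10); r=r*R.from_rotvec(v[3:])
    return p,r
def down(yaw): # tool x=-(c,s,0), y=(-s,c,0), z down
    c,s=np.cos(yaw),np.sin(yaw); return R.from_matrix(np.array([[-c,-s,0],[-s,c,0],[0,0,-1]]).T)
def plan(p,r,tp,yaw,n):
    rt=down(yaw); dr=(r.inv()*rt).as_rotvec()/n; rows=[]
    for i in range(n):
        dp=(tp-p)/(n-i); s=np.round(r.inv().apply(dp)/10,2); t=np.round((r.inv()*rt).as_rotvec()/(n-i),3)
        rows.append(' '.join('%g'%(x+0.) for x in [*s,*t])); p,r=replay(p,r,rows[-1])
    return "; ".join(rows),p,r
def st():
    s=telemetry.read_state(); p,r=load()
    m=R.from_quat(s["ee_rot"]); print("clk",round(s["clock"],2),"pos",np.round(s["position"],1),"cmd",np.round(p,1),"doff_rot",np.round((r.inv()*m).as_rotvec(),3),"F",np.round(s["contact_force"],2),"T",np.round(s["wrist_torque"],3),"w",round(s["gripper_width"],1)); return s
if __name__=="__main__":
    if sys.argv[1]=="init":
        save([258.737,-568.906,191.312],R.from_quat([-0.212,0.977,0,0]))
    elif sys.argv[1]=="done":
        p,r=replay(*load(),sys.argv[2]); save(p,r); st()
    else:
        a=list(map(float,sys.argv[1:6])); p,r=load(); t,p2,r2=plan(p,r,np.array(a[:3]),a[3],int(a[4])); print(t); print("ends",np.round(p2,1))
E
python3 - <<'E'
from plan import *
im=dict(np.load("top1.npz")); w=cloud(im).reshape(-1,3); w=w[np.isfinite(w).all(1)]
a=np.array([258,-568]);b=np.array([502,-116]);u=(b-a)/np.linalg.norm(b-a)
d=w[:,:2]-a; t=d@u; s=abs(d@np.array([-u[1],u[0]])); k=(s<80)&(t>0)&(t<520)
print("max path",w[k,2].max())
for y0,y1 in ((-200,-50),(-50,60),(60,200),(200,420)):
    k=(w[:,0]>560)&(w[:,0]<760)&(w[:,1]>y0)&(w[:,1]<y1); q=w[k]
    print(y0,[(x,round(q[(q[:,0]>x)&(q[:,0]<x+25),2].max())) for x in range(560,750,25)])
rs=[telemetry.read_state() for _ in range(6)]
for r in rs: print(r["clock"],np.round(r["wrist_torque"],4),np.round(r["position"],2),r["joint_efforts"][4])
q=rs[0]["ee_rot"]; print(q)
E
python3 plan.py init; python3 plan.py 502.3 -116 150 0.033 11
```

```text
max path 309.74793257062174
-200 [(560, 5), (585, 7), (610, 20), (635, 30), (660, 28), (685, 22), (710, 15), (735, 15)]
-50 [(560, 8), (585, 8), (610, 8), (635, 9), (660, 30), (685, 28), (710, 18), (735, 448)]
60 [(560, 5), (585, 5), (610, 5), (635, 6), (660, 31), (685, 405), (710, 406), (735, 4)]
-3.72 2.83 0.38 0 0 0.036; -3.62 2.96 0.38 0 0 0.036; -3.51 3.09 0.37 0 0 0.036; -3.39 3.21 0.38 0 0 0.036; -3.28 3.33 0.37 0 0 0.036; -3.15 3.45 0.38 0 0 0.036; -3.03 3.56 0.37 0 0 0.036; -2.9 3.67 0.38 0 0 0.036; -2.76 3.77 0.37 0 0 0.035; -2.63 3.87 0.38 0 0 0.036; -2.5 3.96 0.37 0 0 0.035
ends [ 502.3 -116.   150. ]Traceback (most recent call last):
  File "<stdin>", line 8, in <module>
    return umr_maximum(a, axis, None, out, keepdims, initial, where)
ValueError: zero-size array to reduction operation maximum which has no identity
```

```bash
python3 - <<'E'
from plan import *
im=dict(np.load("top1.npz")); w=cloud(im).reshape(-1,3); w=w[np.isfinite(w).all(1)]
a=np.array([258,-568]);b=np.array([502,-116]);u=(b-a)/np.linalg.norm(b-a)
d=w[:,:2]-a; t=d@u; s=d@np.array([-u[1],u[0]]); k=(abs(s)<80)&(t>-50)&(t<520)
for x in range(-50,520,40):
    j=k&(t>x)&(t<x+40)
    if j.any():
        i=np.flatnonzero(j)[w[j,2].argmax()]; print(x,w[i].round(),round(s[i]))
for r in [telemetry.read_state() for _ in range(4)]: print(r["clock"],np.round(r["wrist_torque"],4),np.round(r["position"],2),r["joint_efforts"][4])
for _ in range(4): im=eyes.get_image("top"); r=telemetry.read_state(); print(r["clock"],np.round(r["wrist_torque"],4),np.round(r["position"],2),r["joint_efforts"][4])
E
```

```text
-50 [ 169. -573. -925.] 76
-10 [ 230. -521.  259.] 46
30 [ 241. -498.  310.] 48
70 [ 368. -506.  102.] -67
110 [ 367. -470.  104.] -50
150 [ 386. -454.  104.] -58
190 [ 413. -432.   15.] -71
230 [ 317. -300.    6.] 75
270 [ 465. -328.   18.] -68
310 [ 471. -304.   35.] -62
350 [ 467. -268.   36.] -42
390 [ 528. -235.   42.] -80
430 [ 413. -135.   21.] 69
470 [ 494. -127.   82.] 1
510 [ 512. -123.   83.] -12
0.8 [ 0.0125 -0.0202 -0.0443] [ 258.76 -568.92  191.34] -0.00020089205008844147
0.8 [ 0.0125 -0.0202 -0.0443] [ 258.76 -568.92  191.34] -0.00020089205008844147
0.8 [ 0.0125 -0.0202 -0.0443] [ 258.76 -568.92  191.34] -0.00020089205008844147
0.8 [ 0.0125 -0.0202 -0.0443] [ 258.76 -568.92  191.34] -0.00020089205008844147
0.85 [ 0.0272  0.0078 -0.0098] [ 258.75 -568.9   191.35] -0.00026455365514266305
0.9 [-0.0069 -0.0069  0.0135] [ 258.73 -568.91  191.32] -0.00032044536965258885
0.95 [-0.0224 -0.0136 -0.0401] [ 258.74 -568.9   191.33] -0.00037559780139417853
1.0 [-0.0052  0.0564  0.0155] [ 258.75 -568.9   191.3 ] -0.0003807175289693987
```

Call:
move_arm:
  deltas: "-3.72 2.83 0.38 0 0 0.036; -3.62 2.96 0.38 0 0 0.036; -3.51 3.09 0.37 0 0 0.036; -3.39 3.21 0.38 0 0 0.036; -3.28 3.33 0.37 0 0 0.036; -3.15 3.45 0.38 0 0 0.036; -3.03 3.56 0.37 0 0 0.036; -2.9 3.67 0.38 0 0 0.036; -2.76 3.77 0.37 0 0 0.035; -2.63 3.87 0.38 0 0 0.036; -2.5 3.96 0.37 0 0 0.035; 0 0 0 0 0 0"

```text
clock: 2.5
position: [503.9, -113.8, 149.8]
ee_rot: [-0.018, 1.0, 0.0, 0.0]
contact_force: [-0.5, -0.2, 0.3]
gripper_width: 85.2
```

```bash
python3 plan.py done "-3.72 2.83 0.38 0 0 0.036; -3.62 2.96 0.38 0 0 0.036; -3.51 3.09 0.37 0 0 0.036; -3.39 3.21 0.38 0 0 0.036; -3.28 3.33 0.37 0 0 0.036; -3.15 3.45 0.38 0 0 0.036; -3.03 3.56 0.37 0 0 0.036; -2.9 3.67 0.38 0 0 0.036; -2.76 3.77 0.37 0 0 0.035; -2.63 3.87 0.38 0 0 0.036; -2.5 3.96 0.37 0 0 0.035; 0 0 0 0 0 0"
python3 -c "
from plan import *
print(telemetry.read_state()['joints'],R.from_quat(telemetry.read_state()['ee_rot']).as_matrix().round(3))
im=eyes.get_image('top');cv2.imwrite('pics/t2.png',im['pixels'])"
```

```text
clk 2.5 pos [ 503.9 -113.8  149.8] cmd [ 502.3 -116.   150. ] doff_rot [-0.    -0.    -0.004] F [-0.51 -0.2   0.33] T [-0.046  0.046 -0.003] w 85.2
[ 9.22782287e-02  2.37035780e-01 -3.17802005e-01 -3.60933179e-05
 -1.01580304e+00 -1.62618847e+00] [[-0.999 -0.037  0.   ]
 [-0.037  0.999  0.   ]
 [-0.     0.    -1.   ]]
```

View pics/t2.png

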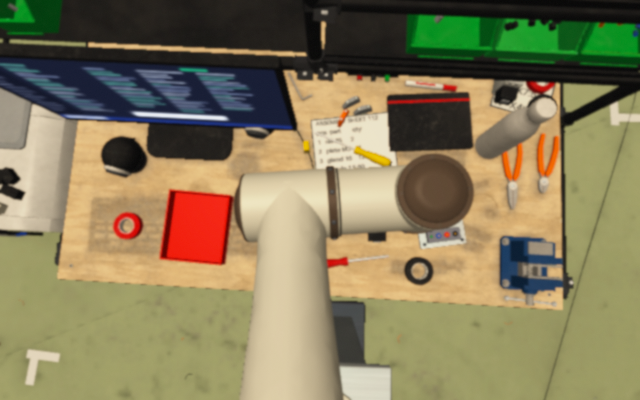

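The arm covers the row in this view, so the grasp uses the measured pose. Nothing has been disturbed.

```bash
cat >> plan.py <<'E'
def sync():
    s=telemetry.read_state(); save(s["position"],R.from_quat(s["ee_rot"]))
E
python3 -c "
from plan import *
sync(); st()"; python3 plan.py 502.3 -116 42 0.033 6
```

```text
clk 2.55 pos [ 503.  -115.   149.9] cmd [ 503.  -115.   149.9] doff_rot [0. 0. 0.] F [-1.09  0.26 -0.2 ] T [-0.055  0.049 -0.011] w 85.1
0.01 -0.02 1.8 0 0 0; 0.01 -0.02 1.8 0 0 0; 0.01 -0.01 1.8 0 0 0.001; 0.01 -0.02 1.8 0 0 0; 0.01 -0.01 1.79 0 0 0.001; 0.02 -0.02 1.8 0 0 0
ends [ 502.3 -116.    42. ]
```

Call:
move_arm:
  deltas: "0 0 2 0 0 0; 0 0 2.6 0 0 0; 0 0 2.6 0 0 0; 0 0 2 0 0 0; 0 0 1 0 0 0; 0 0 0.6 0 0 0; 0 0 0 0 0 0; 0 0 0 0 0 0"

```text
clock: 3.55
position: [503.2, -116.2, 42.7]
ee_rot: [-0.016, 1.0, -0.0, 0.001]
contact_force: [-0.2, 0.0, 0.0]
gripper_width: 85.5
```

```bash
python3 -c "
from plan import *
save([502.3,-116,42],down(0.033)); st()"
```

```text
clk 3.55 pos [ 503.2 -116.2   42.7] cmd [ 502.3 -116.    42. ] doff_rot [ 0.    -0.001  0.   ] F [-0.2   0.03  0.03] T [ 0.022 -0.012 -0.009] w 85.5
```

Call:
move_arm:
  deltas: "0 0 0 0 0 0; 0 0 0 0 0 0; 0 0 0 0 0 0; 0 0 0 0 0 0; 0 0 0 0 0 0"
  grip: 3.5

```text
clock: 4.18
position: [502.6, -116.1, 42.0]
ee_rot: [-0.016, 1.0, 0.0, -0.0]
contact_force: [0.0, 0.5, 0.8]
gripper_width: 35.1
```

```bash
python3 -c "
from plan import *
im=eyes.get_image('scene');cv2.imwrite('pics/s3.png',cv2.resize(im['pixels'][120:280,240:440],None,fx=4,fy=3.7,interpolation=cv2.INTER_CUBIC)); st()"
```

```text
clk 4.22 pos [ 502.6 -116.1   42. ] cmd [ 502.3 -116.    42. ] doff_rot [0. 0. 0.] F [ 0.25  0.34 -0.72] T [ 0.029 -0.007 -0.039] w 34.9
```

View pics/s3.png

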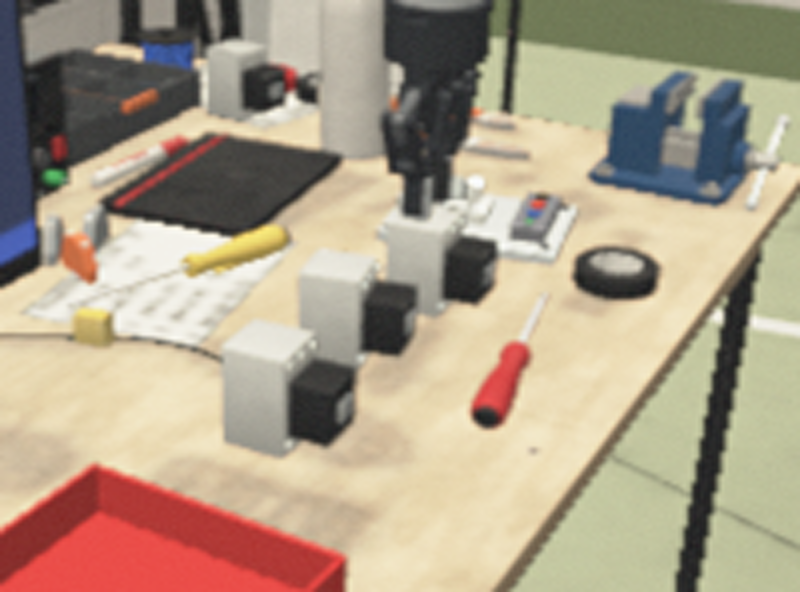

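The fingers vanish behind or into the top of the far contactor (crop ≈(418,210)), and the contactor still stands. They don't seem to straddle it, so I'll measure.

```bash
python3 -c "
from plan import *
im=eyes.get_image('scene'); np.savez('sc2.npz',**im); w=cloud(im); z=w[...,2]
np.set_printoptions(linewidth=250,suppress=True)
# crop region pixels u=240+x/4, v=120+y/3.7
for v in range(160,206,3):
    print(v,[tuple(int(t) if t==t else -1 for t in w[v,u]) for u in range(334,366,3)])
q=w[np.isfinite(w).all(-1)]; k=(abs(q[:,2]-78)<5)&(abs(q[:,0]-502)<60)&(q[:,1]<180)&(q[:,1]>-200); p=q[k]
for lo,hi in((-180,-60),(-60,60),(60,180)):
    s=p[(p[:,1]>lo)&(p[:,1]<hi)]; print(lo,len(s),np.median(s,0).round(1),s.min(0).round(),s.max(0).round())
"
```

```text
160 [(667, -384, 12), (509, -60, 153), (499, -57, 155), (491, -58, 157), (514, -134, 126), (490, -99, 143), (494, -133, 131), (607, -451, 0), (591, -441, 7), (581, -445, 7), (568, -446, 10)]
163 [(662, -374, 4), (511, -65, 141), (505, -72, 140), (492, -62, 146), (489, -75, 142), (504, -136, 118), (494, -135, 120), (593, -416, 3), (584, -423, 2), (574, -430, 2), (562, -431, 4)]
166 [(650, -347, 3), (511, -66, 132), (503, -67, 134), (493, -66, 136), (488, -76, 133), (502, -133, 110), (493, -134, 111), (582, -390, 2), (571, -393, 3), (563, -402, 2), (553, -407, 2)]
169 [(639, -325, 2), (630, -332, 1), (621, -339, 0), (502, -87, 117), (494, -92, 117), (503, -137, 99), (493, -135, 101), (543, -290, 34), (533, -292, 36), (527, -306, 32), (541, -377, 3)]
172 [(628, -302, 0), (618, -306, 1), (573, -231, 39), (499, -82, 110), (494, -91, 108), (501, -132, 91), (493, -136, 91), (541, -286, 25), (532, -293, 24), (533, -324, 12), (532, -352, 2)]
175 [(615, -274, 2), (606, -282, 1), (512, -90, 95), (502, -90, 97), (495, -95, 97), (541, -232, 34), (530, -232, 37), (519, -231, 40), (530, -289, 15), 
[... 1342 characters left out ...]
2), (481, -7, 62), (473, -9, 63), (468, -18, 60), (489, -92, 21), (479, -91, 24), (471, -96, 24), (462, -95, 27), (453, -97, 28), (449, -112, 22), (455, -155, 1)]
202 [(481, 11, 61), (474, 6, 61), (466, 4, 62), (468, -19, 50), (488, -91, 11), (480, -94, 12), (480, -120, 0), (471, -121, 2), (463, -126, 2), (456, -132, 1), (448, -139, 0)]
205 [(482, 9, 51), (474, 7, 52), (466, 4, 53), (463, -9, 47), (487, -89, 3), (478, -90, 5), (471, -98, 3), (463, -103, 2), (457, -111, 0), (448, -112, 2), (440, -117, 2)]
-180 99 [ 491.9 -100.8   78.8] [ 475. -136.   73.] [524. -89.  81.]
-60 159 [515.7   1.3  79.1] [493. -28.  73.] [544.  20.  83.]
60 210 [502.1 121.8  78.9] [481.  92.  73.] [528. 141.  81.]
```

Call:
move_arm:
  deltas: "0 0 -0.4 0 0 0; 0 0 -0.8 0 0 0; 0 0 0 0 0 0; 0 0 0 0 0 0"

```text
clock: 4.78
position: [502.6, -116.1, 54.2]
ee_rot: [-0.016, 1.0, 0.0, 0.0]
contact_force: [-0.4, 0.2, -0.7]
gripper_width: 34.9
```

```bash
python3 -c "
from plan import *
im=eyes.get_image('scene');cv2.imwrite('pics/s4.png',cv2.resize(im['pixels'][120:280,240:440],None,fx=4,fy=3.7,interpolation=cv2.INTER_CUBIC)); st()"
```

```text
clk 4.83 pos [ 502.5 -116.1   54. ] cmd [ 502.3 -116.    42. ] doff_rot [-0.  0.  0.] F [ 0.54 -0.01  0.11] T [ 0.009  0.003 -0.026] w 35.1
```

View pics/s4.png

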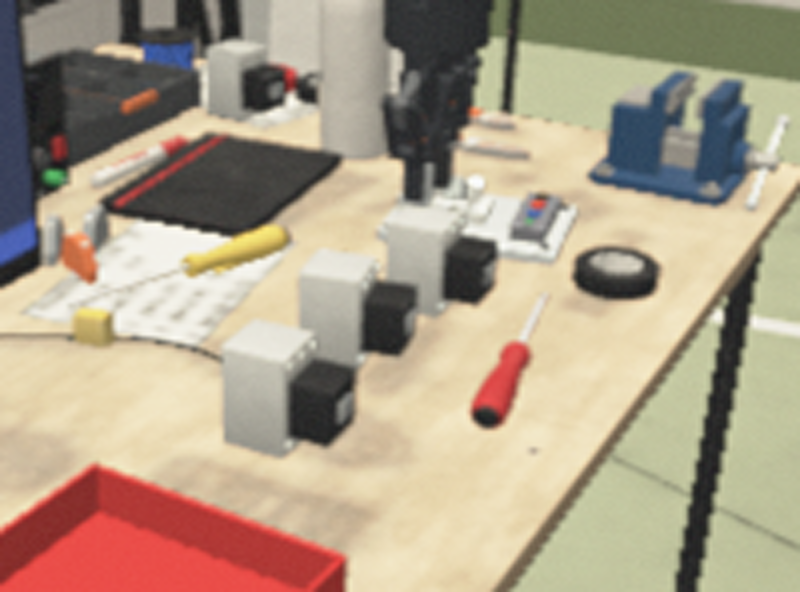

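The contactor did not move. The fingers end above its top (crop ≈(420,200)), so I'll measure how high the fingertips really are.

```bash
python3 -c "
from plan import *
im=eyes.get_image('scene'); np.savez('sc3.npz',**im); w=cloud(im); px=im['pixels']
for v in range(150,180,2):
    print(v,[tuple(int(t) if t==t else -1 for t in w[v,u])+(int(px[v,u].mean()),) for u in range(334,366,3)])
"; python3 -c "
import cv2,numpy as np
px=np.load('sc3.npz')['pixels']; cv2.imwrite('pics/s5.png',cv2.resize(px[110:210,310:400],None,fx=7,fy=6,interpolation=cv2.INTER_CUBIC))"
```

```text
150 [(667, -379, 53, 148), (507, -52, 185, 48), (499, -52, 186, 65), (489, -50, 188, 42), (497, -92, 174, 49), (489, -93, 175, 54), (494, -129, 163, 46), (485, -129, 164, 46), (624, -521, 17, 151), (620, -545, 10, 205), (619, -576, 0, 196)]
152 [(671, -389, 42, 147), (508, -53, 178, 48), (499, -53, 180, 70), (490, -54, 181, 41), (500, -99, 165, 62), (488, -91, 170, 55), (501, -147, 150, 48), (490, -143, 153, 50), (625, -523, 7, 153), (611, -521, 11, 197), (597, -518, 14, 193)]
154 [(667, -382, 37, 147), (508, -55, 172, 47), (499, -55, 173, 64), (490, -55, 175, 42), (494, -86, 165, 58), (488, -92, 164, 52), (498, -140, 146, 54), (492, -148, 145, 96), (620, -511, 3, 194), (610, -521, 2, 171), (597, -521, 5, 147)]
156 [(668, -383, 28, 144), (509, -57, 165, 47), (500, -57, 167, 45), (491, -58, 168, 41), (490, -75, 163, 54), (489, -95, 157, 48), (496, -137, 141, 54), (490, -145, 140, 163), (613, -495, 1, 217), (602, -501, 2, 209), (589, -500, 4, 201)]
158 [(666, -380, 21, 144), (512, -65, 156, 50), (512, -85, 149, 48), (494, -64, 160, 48), (487, -70, 159, 67), (490, -98, 149, 47), (496, -
[... 1818 characters left out ...]
89, 1, 191), (570, -224, 35, 170), (504, -95, 98, 103), (495, -95, 100, 138), (539, -227, 40, 236), (532, -236, 38, 237), (522, -237, 40, 228), (531, -291, 18, 196), (514, -275, 27, 242), (516, -310, 14, 230)]
176 [(611, -266, 2, 189), (602, -272, 2, 198), (571, -228, 26, 208), (515, -121, 79, 215), (508, -128, 78, 214), (498, -128, 80, 219), (490, -131, 81, 188), (520, -235, 34, 219), (527, -282, 14, 231), (508, -260, 27, 235), (510, -296, 13, 231)]
178 [(604, -251, 2, 203), (584, -232, 14, 226), (517, -103, 79, 226), (510, -110, 78, 228), (501, -111, 80, 228), (493, -116, 80, 225), (485, -119, 80, 224), (479, -128, 78, 180), (516, -253, 21, 208), (507, -256, 21, 194), (505, -283, 11, 233)]
```

View pics/s5.png

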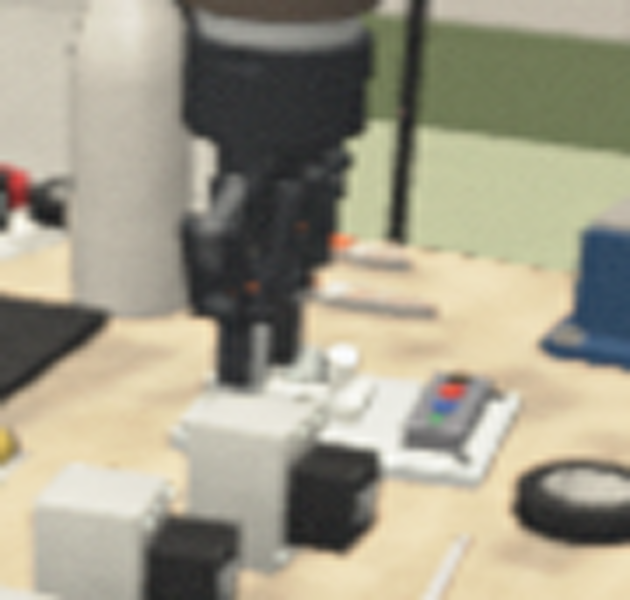

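Fingertips are seen at z≈98 with the reported TCP at z=54. That is about 44 mm above what the state says, and it agrees with the fingers closing freely above the 78 mm top. I'll trust the cameras: open, go lower in steps and check.

Call:
move_arm:
  deltas: "0 0 0 0 0 0; 0 0 0 0 0 0; 0 0 0 0 0 0; 0 0 0 0 0 0; 0 0 0.5 0 0 0; 0 0 1 0 0 0; 0 0 0.8 0 0 0; 0 0 0.5 0 0 0; 0 0 0 0 0 0; 0 0 0 0 0 0"
  grip: 8.5

```text
clock: 6.12
position: [502.8, -116.1, 26.1]
ee_rot: [-0.016, 1.0, -0.0, 0.0]
contact_force: [-1.3, 0.5, 0.1]
gripper_width: 84.9
```

```bash
python3 -c "
from plan import *
save([502.3,-116,26],down(.033)); st()
im=eyes.get_image('scene'); np.savez('sc4.npz',**im);px=im['pixels']; cv2.imwrite('pics/s6.png',cv2.resize(px[110:210,310:400],None,fx=7,fy=6,interpolation=cv2.INTER_CUBIC))"
```

```text
clk 6.12 pos [ 502.8 -116.1   26.1] cmd [ 502.3 -116.    26. ] doff_rot [ 0. -0.  0.] F [-1.33  0.47  0.14] T [-0.009 -0.002 -0.003] w 84.9
```

View pics/s6.png

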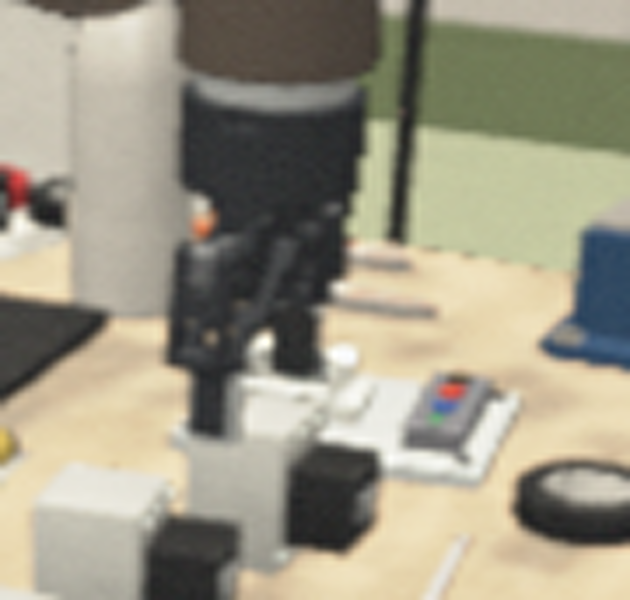

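The open left finger's tip is at crop ≈(210,435), clear of the block's near side and just below its top.

```bash
python3 -c "
from plan import *
im=np.load('sc4.npz'); w=cloud(im); px=im['pixels']
for v in range(172,190,1):
    print(v,[tuple(int(t) if t==t else -1 for t in w[v,u])+(int(px[v,u].mean()),) for u in range(335,348,2)])
"
```

```text
172 [(623, -300, 2, 194), (512, -69, 112, 93), (502, -61, 118, 40), (495, -58, 120, 44), (492, -66, 118, 100), (567, -260, 29, 156), (570, -285, 19, 190)]
173 [(618, -290, 3, 206), (511, -67, 110, 115), (502, -60, 115, 46), (497, -63, 115, 48), (492, -67, 114, 128), (554, -229, 40, 228), (548, -232, 40, 237)]
174 [(615, -282, 3, 200), (510, -66, 108, 109), (502, -60, 112, 49), (496, -61, 113, 52), (493, -69, 110, 141), (555, -231, 35, 205), (548, -231, 37, 227)]
175 [(612, -276, 2, 191), (509, -64, 106, 100), (503, -62, 108, 52), (496, -61, 110, 52), (493, -69, 107, 145), (512, -130, 80, 179), (507, -133, 80, 208)]
176 [(608, -269, 2, 189), (507, -60, 105, 97), (501, -59, 106, 51), (494, -58, 108, 56), (492, -67, 105, 145), (510, -125, 79, 198), (506, -131, 77, 219)]
177 [(605, -261, 2, 197), (510, -66, 98, 98), (502, -61, 102, 51), (495, -61, 104, 61), (493, -68, 101, 143), (507, -117, 79, 210), (502, -120, 79, 226)]
178 [(602, -255, 1, 206), (507, -59, 99, 98), (500, -58, 100, 49), (495, -61, 101, 59), (491, -66, 100, 142), (503, -108, 80, 223), (498, -112, 80, 227)]
179 [(597, -24
[... 952 characters left out ...]
1, 186), (507, -91, 63, 186), (502, -94, 64, 190), (495, -92, 66, 184), (491, -97, 65, 188)]
186 [(573, -194, 2, 213), (519, -90, 58, 181), (513, -90, 59, 182), (507, -91, 60, 185), (501, -91, 62, 185), (494, -91, 63, 185), (489, -93, 64, 186)]
187 [(570, -189, 1, 216), (519, -89, 55, 182), (514, -91, 55, 179), (508, -94, 56, 182), (500, -91, 59, 184), (494, -91, 60, 184), (487, -90, 62, 184)]
188 [(567, -181, 2, 217), (520, -92, 50, 180), (513, -89, 53, 177), (507, -92, 53, 179), (500, -89, 56, 181), (494, -90, 57, 182), (489, -94, 57, 183)]
189 [(564, -176, 1, 218), (519, -90, 48, 178), (513, -90, 49, 180), (506, -89, 52, 179), (502, -94, 50, 178), (495, -93, 53, 179), (488, -92, 54, 181)]
```

Call:
move_arm:
  deltas: "0 0 0.6 0 0 0; 0 0 1 0 0 0; 0 0 0.8 0 0 0; 0 0 0.4 0 0 0; 0 0 0 0 0 0"

```text
clock: 6.8
position: [502.3, -116.1, -2.5]
ee_rot: [-0.016, 1.0, -0.0, -0.001]
contact_force: [-0.4, -0.5, 0.1]
gripper_width: 85.3
```

Call:
move_arm:
  deltas: "0 0 0 0 0 0; 0 0 0 0 0 0; 0 0 0 0 0 0; 0 0 0 0 0 0"
  grip: 3.5

```text
clock: 7.3
position: [503.0, -116.0, -1.5]
ee_rot: [-0.017, 1.0, 0.0, 0.001]
contact_force: [-0.4, 1.2, 2.6]
gripper_width: 44.5
```

Call:
move_arm:
  deltas: "0 0 -0.5 0 0 0; 0 0 -2 0 0 0; 0 0 -2.5 0 0 0; 1.5 0 -1 0 0 0; 2.5 0 0 0 0 0; 2.5 0 0 0 0 0; 0.5 0 0 0 0 0; 0 0 0 0 0 0; -2.3 0 0 0 0 0; -2.4 0 0 0 0 0; -2.3 0 0 0 0 0; 0 0 0 0 0 0"

```text
clock: 8.8
position: [505.1, -116.0, 57.6]
ee_rot: [-0.017, 1.0, -0.0, 0.001]
contact_force: [-0.3, 0.1, -5.4]
gripper_width: 44.4
```

Call:
move_arm:
  deltas: "0 0 0 0 0 0; 0 0 0 0 0 0"

```text
clock: 9.05
position: [501.8, -116.2, 57.8]
ee_rot: [-0.016, 1.0, 0.0, -0.0]
contact_force: [-0.7, 0.3, -5.2]
gripper_width: 44.4
```

```bash
cat > meas.py <<'E'
from plan import *
import sys
n=int(sys.argv[2]); T=[];E=[];P=[];F=[]
for i in range(n):
    im=eyes.get_image("scene"); s=telemetry.read_state(); T.append(s["wrist_torque"]);E.append(s["joint_efforts"]);P.append(s["position"]);F.append(s["contact_force"])
    if i==0: cv2.imwrite(f"pics/m_{sys.argv[1]}.png",im["pixels"])
T,E,P,F=map(np.array,(T,E,P,F))
print(sys.argv[1],"clk",s["clock"],"T",T.mean(0).round(4),"se",(T.std(0)/n**.5).round(4),"halves Ty",T[:n//2,1].mean().round(4),T[n//2:,1].mean().round(4),"F",F.mean(0).round(2),"P",P.mean(0).round(2),"q",s["joints"].round(4))
print("E5 first/mid/last",E[0,4],E[n//2,4],E[-1,4],"E mean",E.mean(0).round(4),"w",s["gripper_width"])
E
python3 meas.py R1 24
```

```text
R1 clk 10.25 T [ 0.0081 -0.0231  0.0046] se [0.0055 0.0064 0.006 ] halves Ty -0.0259 -0.0203 F [-0.01  0.   -4.17] P [ 502.51 -116.12   58.05] q [ 0.0879  0.3442 -0.4359 -0.     -0.7907 -1.6259]
E5 first/mid/last -0.027833848726004362 -0.026007105479948223 -0.025827731005847454 E mean [-5.00000e-04 -3.47875e+01  1.56843e+01  3.69200e+00 -2.64000e-02
 -0.00000e+00] w 44.52609613977801
```

Call:
move_arm:
  deltas: "-1 0 0 0 0 0; -2 0 0 0 0 0; -2 0 0 0 0 0; -1.5 0 0 0 0 0; -0.5 0 0 0 0 0; 0 0 0 0 0 0; 2.3 0 0 0 0 0; 2.4 0 0 0 0 0; 2.3 0 0 0 0 0; 0 0 0 0 0 0; 0 0 0 0 0 0; 0 0 0 0 0 0"

```text
clock: 11.75
position: [503.4, -116.1, 58.2]
ee_rot: [-0.016, 1.0, -0.0, 0.0]
contact_force: [-0.7, 0.8, -4.2]
gripper_width: 44.7
```

```bash
python3 meas.py R2 24
```

```text
R2 clk 12.95 T [ 0.0016 -0.0238 -0.0119] se [0.0067 0.0058 0.0065] halves Ty -0.0241 -0.0235 F [-0.15  0.13 -4.27] P [ 502.68 -116.11   57.97] q [ 0.0879  0.3442 -0.4359  0.     -0.7908 -1.6259]
E5 first/mid/last -0.024441135465167463 -0.025503862998448312 -0.02592481963802129 E mean [ 3.00000e-04 -3.48361e+01  1.56995e+01  3.69550e+00 -2.52000e-02
  0.00000e+00] w 44.53840441772138
```

Contactor R (y=-116) reads the same moment at both ends (-0.0231 and -0.0238), so it is sound. I'll set it back down gently.

Call:
move_arm:
  deltas: "0 0 1 0 0 0; 0 0 2 0 0 0; 0 0 1.5 0 0 0; 0 0 0.7 0 0 0; 0 0 0.4 0 0 0; 0 0 0.2 0 0 0; 0 0 0.13 0 0 0; 0 0 0 0 0 0"

```text
clock: 13.95
position: [502.8, -116.1, -1.0]
ee_rot: [-0.016, 1.0, -0.0, 0.0]
contact_force: [-0.2, 0.8, -4.1]
gripper_width: 44.3
```

Call:
move_arm:
  deltas: "0 0 0 0 0 0; 0 0 0 0 0 0; 0 0 0 0 0 0; 0 0 -1 0 0 0; 0 0 -2.5 0 0 0; 0 0 -2.5 0 0 0"
  grip: 8.5

```text
clock: 14.7
position: [502.7, -116.2, 60.0]
ee_rot: [-0.017, 1.0, -0.0, 0.0]
contact_force: [0.6, -0.3, -1.2]
gripper_width: 85.1
```

```bash
python3 -c "
from plan import *
save([502.3,-116,58.7],down(.033)); st()"; python3 plan.py 520.7 -7.3 58 0.16 4
```

```text
clk 14.7 pos [ 502.7 -116.2   60. ] cmd [ 502.3 -116.    58.7] doff_rot [ 0. -0. -0.] F [ 0.63 -0.3  -1.16] T [ 0.011 -0.055  0.007] w 85.1
-0.55 2.7 0.02 0 0 -0.032; -0.64 2.68 0.02 0 0 -0.032; -0.72 2.66 0.01 0 0 -0.032; -0.8 2.64 0.02 0 0 -0.031
ends [520.7  -7.3  58. ]
```

Call:
move_arm:
  deltas: "-0.55 2.7 0.02 0 0 -0.032; -0.64 2.68 0.02 0 0 -0.032; -0.72 2.66 0.01 0 0 -0.032; -0.8 2.64 0.02 0 0 -0.031; 0 0 0 0 0 0; 0 0 2 0 0 0; 0 0 2 0 0 0; 0 0 1.2 0 0 0; 0 0 0.6 0 0 0; 0 0 0.2 0 0 0; 0 0 0 0 0 0"

```text
clock: 16.08
position: [521.3, -7.4, -1.6]
ee_rot: [-0.08, 0.997, 0.0, 0.0]
contact_force: [-0.5, 0.6, -0.1]
gripper_width: 85.0
```

Call:
move_arm:
  deltas: "0 0 0 0 0 0; 0 0 0 0 0 0; 0 0 0 0 0 0; 0 0 0 0 0 0"
  grip: 3.5

```text
clock: 16.58
position: [521.5, -7.1, -1.4]
ee_rot: [-0.08, 0.997, 0.0, 0.001]
contact_force: [-1.2, 3.0, 3.8]
gripper_width: 44.5
```

Call:
move_arm:
  deltas: "0 0 -0.5 0 0 0; 0 0 -2 0 0 0; 0 0 -2.5 0 0 0; 1.5 0 -1 0 0 0; 2.5 0 0 0 0 0; 2.5 0 0 0 0 0; 0.5 0 0 0 0 0; 0 0 0 0 0 0; -2.3 0 0 0 0 0; -2.4 0 0 0 0 0; -2.3 0 0 0 0 0; 0 0 0 0 0 0"

```text
clock: 18.08
position: [523.6, -6.9, 57.6]
ee_rot: [-0.08, 0.997, -0.0, 0.001]
contact_force: [-0.1, 0.3, -6.5]
gripper_width: 44.6
```

Call:
move_arm:
  deltas: "0 0 0 0 0 0; 0 0 0 0 0 0"

```text
clock: 18.32
position: [520.2, -7.6, 57.7]
ee_rot: [-0.08, 0.997, -0.0, -0.001]
contact_force: [0.4, -0.4, -4.6]
gripper_width: 44.2
```

```bash
python3 meas.py M1 22
```

```text
M1 clk 19.425 T [ 0.0073 -0.0451  0.0008] se [0.0058 0.0067 0.0058] halves Ty -0.0369 -0.0533 F [-0.14  0.15 -5.24] P [520.9   -7.44  58.05] q [ 0.2974  0.3518 -0.4234 -0.     -0.7956 -1.7085]
E5 first/mid/last -0.04934705444611609 -0.046849746722728014 -0.04683305276557803 E mean [-1.40000e-03 -3.57104e+01  1.60222e+01  3.81410e+00 -4.75000e-02
 -0.00000e+00] w 44.43443988323808
```

Call:
move_arm:
  deltas: "-1 0 0 0 0 0; -2 0 0 0 0 0; -2 0 0 0 0 0; -1.5 0 0 0 0 0; -0.5 0 0 0 0 0; 0 0 0 0 0 0; 2.3 0 0 0 0 0; 2.4 0 0 0 0 0; 2.3 0 0 0 0 0; 0 0 0 0 0 0; 0 0 0 0 0 0; 0 0 0 0 0 0"

```text
clock: 20.92
position: [521.7, -7.2, 58.2]
ee_rot: [-0.08, 0.997, 0.0, 0.0]
contact_force: [-0.1, -0.0, -5.3]
gripper_width: 44.3
```

```bash
python3 meas.py M2 22
```

```text
M2 clk 22.025 T [ 0.0114 -0.0611 -0.0019] se [0.0067 0.0064 0.006 ] halves Ty -0.0586 -0.0637 F [-0.12 -0.05 -5.33] P [521.09  -7.4   57.97] q [ 0.2975  0.3517 -0.4234 -0.     -0.7956 -1.7085]
E5 first/mid/last -0.046176299219951034 -0.04754618159495294 -0.04773989785462618 E mean [ 9.00000e-04 -3.57662e+01  1.60375e+01  3.81800e+00 -4.71000e-02
  0.00000e+00] w 44.31843270582534
```

M's wrist moment differs by 0.016±0.009, and the quieter joint-5 effort, which tracks the same moment, agrees to 0.001. So M is sound. I'll set it down and check L.

Call:
move_arm:
  deltas: "0 0 1 0 0 0; 0 0 2 0 0 0; 0 0 1.5 0 0 0; 0 0 0.7 0 0 0; 0 0 0.4 0 0 0; 0 0 0.2 0 0 0; 0 0 0.15 0 0 0; 0 0 0.05 0 0 0"

```text
clock: 23.02
position: [521.4, -7.3, -1.4]
ee_rot: [-0.08, 0.997, 0.0, 0.0]
contact_force: [-1.4, 0.7, -0.6]
gripper_width: 43.9
```

Call:
move_arm:
  deltas: "0 0 0 0 0 0; 0 0 0 0 0 0; 0 0 0 0 0 0; 0 0 -1 0 0 0; 0 0 -2.5 0 0 0; 0 0 -2.5 0 0 0"
  grip: 8.5

```text
clock: 23.78
position: [521.1, -7.4, 59.3]
ee_rot: [-0.08, 0.997, -0.0, 0.0]
contact_force: [-0.4, -0.3, -0.3]
gripper_width: 85.1
```

```bash
python3 -c "
from plan import *
save([520.7,-7.3,58],down(.16)); st()"; python3 plan.py 507.2 115.3 58 0.022 4
```

```text
clk 23.77 pos [521.1  -7.4  59.3] cmd [520.7  -7.3  58. ] doff_rot [ 0. -0. -0.] F [-0.37 -0.31 -0.3 ] T [ 0.036 -0.048 -0.022] w 85.1
-0.16 3.08 0 0 0 0.035; -0.05 3.08 0 0 0 0.034; 0.06 3.08 0 0 0 0.035; 0.17 3.08 0 0 0 0.034
ends [507.2 115.3  58. ]
```

Call:
move_arm:
  deltas: "-0.16 3.08 0 0 0 0.035; -0.05 3.08 0 0 0 0.034; 0.06 3.08 0 0 0 0.035; 0.17 3.08 0 0 0 0.034; 0 0 0 0 0 0; 0 0 2 0 0 0; 0 0 2 0 0 0; 0 0 1.2 0 0 0; 0 0 0.6 0 0 0; 0 0 0.2 0 0 0; 0 0 0 0 0 0"

```text
clock: 25.15
position: [507.9, 115.2, -1.6]
ee_rot: [-0.011, 1.0, 0.0, 0.0]
contact_force: [-0.2, -0.9, 0.3]
gripper_width: 85.2
```

Call:
move_arm:
  deltas: "0 0 0 0 0 0; 0 0 0 0 0 0; 0 0 0 0 0 0; 0 0 0 0 0 0"
  grip: 3.5

```text
clock: 25.65
position: [507.9, 115.4, -1.5]
ee_rot: [-0.011, 1.0, 0.0, 0.0]
contact_force: [-0.8, 0.8, 3.9]
gripper_width: 44.0
```

Call:
move_arm:
  deltas: "0 0 -0.5 0 0 0; 0 0 -2 0 0 0; 0 0 -2.5 0 0 0; 1.5 0 -1 0 0 0; 2.5 0 0 0 0 0; 2.5 0 0 0 0 0; 0.5 0 0 0 0 0; 0 0 0 0 0 0; -2.3 0 0 0 0 0; -2.4 0 0 0 0 0; -2.3 0 0 0 0 0; 0 0 0 0 0 0"

```text
clock: 27.15
position: [509.7, 115.4, 57.5]
ee_rot: [-0.01, 1.0, 0.0, 0.0]
contact_force: [-0.3, 0.0, -3.8]
gripper_width: 44.8
```

Call:
move_arm:
  deltas: "0 0 0 0 0 0; 0 0 0 0 0 0"

```text
clock: 27.4
position: [506.9, 115.0, 57.8]
ee_rot: [-0.011, 1.0, -0.0, -0.0]
contact_force: [-0.6, -0.3, -3.0]
gripper_width: 44.4
```

```bash
python3 meas.py L1 20
```

```text
L1 clk 28.4 T [ 0.0126 -0.0298 -0.0017] se [0.0068 0.0056 0.0079] halves Ty -0.0288 -0.0308 F [ 0.   -0.11 -3.5 ] P [507.43 115.16  58.06] q [ 0.5352  0.3509 -0.4248  0.     -0.7951 -2.0842]
E5 first/mid/last -0.02031965588685125 -0.018743969849310815 -0.018737760256044567 E mean [-4.10000e-03 -3.47657e+01  1.54856e+01  3.59870e+00 -1.92000e-02
 -1.00000e-04] w 43.960633189434
```

Call:
move_arm:
  deltas: "-1 0 0 0 0 0; -2 0 0 0 0 0; -2 0 0 0 0 0; -1.5 0 0 0 0 0; -0.5 0 0 0 0 0; 0 0 0 0 0 0; 2.3 0 0 0 0 0; 2.4 0 0 0 0 0; 2.3 0 0 0 0 0; 0 0 0 0 0 0; 0 0 0 0 0 0; 0 0 0 0 0 0"

```text
clock: 29.9
position: [508.2, 115.3, 58.2]
ee_rot: [-0.011, 1.0, 0.0, 0.0]
contact_force: [1.0, 0.6, -3.3]
gripper_width: 44.4
```

```bash
python3 meas.py L2 20
```

```text
L2 clk 30.9 T [-0.005 -0.024 -0.005] se [0.0054 0.0081 0.0074] halves Ty -0.0277 -0.0203 F [-0.    0.22 -3.64] P [507.64 115.14  57.96] q [ 0.5352  0.3509 -0.4249 -0.     -0.795  -2.0842]
E5 first/mid/last -0.017524652648717165 -0.018602340132929385 -0.018536144052632153 E mean [ 3.40000e-03 -3.48224e+01  1.55014e+01  3.60210e+00 -1.81000e-02
  1.00000e-04] w 44.70377510288916
```

None of the three showed the 0.05 difference, so my strokes were probably smoothed too much by the controller to move the core. I'll use tilts on the one in hand (L).

Call:
move_arm:
  deltas: "0 0 0 0 0.11 0; 0 0 0 0 0.11 0; 0 0 0 0 0.11 0; 0 0 0 0 0 0; 0 0 0 0 0 0; 0 0 0 0 0 0; 0 0 0 0 -0.11 0; 0 0 0 0 -0.11 0; 0 0 0 0 -0.11 0; 0 0 0 0 0 0; 0 0 0 0 0 0; 0 0 0 0 0 0"

```text
clock: 32.4
position: [508.7, 115.6, 58.3]
ee_rot: [-0.011, 1.0, 0.0, 0.0]
contact_force: [0.3, 0.3, -3.2]
gripper_width: 44.3
```

```bash
python3 meas.py L3 14
```

```text
L3 clk 33.1 T [-0.0002 -0.0234 -0.0035] se [0.008  0.0052 0.0079] halves Ty -0.03 -0.0169 F [-0.17  0.25 -3.59] P [507.79 115.15  57.88] q [ 0.5352  0.3508 -0.4249 -0.     -0.7951 -2.0841]
E5 first/mid/last -0.02401488076429814 -0.01871092419605702 -0.018616123124957085 E mean [ 7.00000e-03 -3.48641e+01  1.55176e+01  3.60360e+00 -1.91000e-02
  6.00000e-04] w 44.51850952055082
```

Call:
move_arm:
  deltas: "0 0 0 0 -0.11 0; 0 0 0 0 -0.11 0; 0 0 0 0 -0.11 0; 0 0 0 0 0 0; 0 0 0 0 0 0; 0 0 0 0 0 0; 0 0 0 0 0.11 0; 0 0 0 0 0.11 0; 0 0 0 0 0.11 0; 0 0 0 0 0 0; 0 0 0 0 0 0; 0 0 0 0 0 0"

```text
clock: 34.6
position: [522.9, 97.1, 64.7]
ee_rot: [-0.001, 1.0, -0.017, -0.008]
contact_force: [-0.2, -0.8, -2.9]
gripper_width: 44.4
```

```bash
python3 meas.py L4 14
```

```text
L4 clk 35.3 T [ 0.0891 -0.0639 -0.003 ] se [0.0055 0.0056 0.0062] halves Ty -0.0677 -0.0601 F [-0.27  0.1  -3.26] P [523.9   97.37  65.1 ] q [ 0.5025  0.3706 -0.3812  0.0292 -0.8476 -2.091 ]
E5 first/mid/last -0.09977267123758793 -0.10589690878987312 -0.10543471667915583 E mean [ 3.10000e-03 -3.61513e+01  1.58452e+01  3.72640e+00 -1.05400e-01
  3.00000e-04] w 44.48608362498323
```

The arm ended the second tilt off its path, because a row was cut short. The efforts show no contact. I'll resync and return to the level pose.

```bash
python3 -c "
from plan import *
sync(); s=st(); print(s['joints'].round(4), (R.from_quat(s['ee_rot'])*down(.022).inv()).as_rotvec())"; python3 plan.py 507.2 115.2 58 0.022 2
```

```text
clk 35.3 pos [524.2  97.4  65. ] cmd [524.2  97.4  65. ] doff_rot [0. 0. 0.] F [-0.16  0.7  -2.87] T [ 0.069 -0.083  0.009] w 44.5
[ 0.5025  0.3706 -0.3812  0.0292 -0.8476 -2.091 ] [-0.03295754  0.0139792  -0.0200786 ]
0.84 0.9 0.33 -0.016 -0.007 -0.01; 0.84 0.91 0.35 -0.017 -0.008 -0.01
ends [507.2 115.2  58. ]
```

Call:
move_arm:
  deltas: "0.84 0.9 0.33 -0.016 -0.007 -0.01; 0.84 0.91 0.35 -0.017 -0.008 -0.01; 0 0 0 0 0 0; 0 0 0 0 0 0; 0 0 0 0 0 0"

```text
clock: 35.92
position: [507.5, 115.3, 58.1]
ee_rot: [-0.011, 1.0, 0.0, 0.0]
contact_force: [0.4, -1.4, -2.6]
gripper_width: 44.2
```

```bash
python3 meas.py L5 12; python3 -c "
from plan import *
s=st(); print((R.from_quat(s['ee_rot'])*down(.022).inv()).as_rotvec())"
```

```text
L5 clk 36.525 T [-0.0066 -0.0127  0.0026] se [0.011  0.0084 0.0098] halves Ty -0.0235 -0.002 F [-0.03 -0.01 -3.43] P [507.29 115.15  57.96] q [ 5.3550e-01  3.5030e-01 -4.2590e-01 -2.0000e-04 -7.9410e-01 -2.0842e+00]
E5 first/mid/last -0.015888003981672227 -0.016842522891238332 -0.017307147500105202 E mean [ 1.02000e-02 -3.47770e+01  1.54949e+01  3.60050e+00 -1.66000e-02
 -0.00000e+00] w 44.60315160980944
clk 36.52 pos [507.2 115.2  58. ] cmd [524.2  97.4  65. ] doff_rot [-0.033 -0.015 -0.02 ] F [-0.59  0.23 -3.26] T [ 0.02  -0.019  0.026] w 44.6
[ 3.80711515e-04 -3.17178691e-04 -4.94937151e-05]
```

L reads the same after every stroke and both tilts (joint-5 effort ≈-0.018 throughout), so it is sound. I'll set it down and tilt-test M.

Call:
move_arm:
  deltas: "0 0 1 0 0 0; 0 0 2.2 0 0 0; 0 0 1.5 0 0 0; 0 0 0.7 0 0 0; 0 0 0.35 0 0 0; 0 0 0.2 0 0 0; 0 0 0.05 0 0 0"

```text
clock: 37.4
position: [507.7, 115.5, -1.4]
ee_rot: [-0.011, 1.0, 0.0, 0.001]
contact_force: [-0.7, 0.3, -0.4]
gripper_width: 44.5
```

Call:
move_arm:
  deltas: "0 0 0 0 0 0; 0 0 0 0 0 0; 0 0 0 0 0 0; 0 0 -2 0 0 0; 0 0 -3 0 0 0; 0 0 -0.9 0 0 0"
  grip: 8.5

```text
clock: 38.15
position: [508.4, 115.8, 58.8]
ee_rot: [-0.011, 1.0, 0.001, 0.002]
contact_force: [-0.2, 0.2, -0.3]
gripper_width: 85.0
```

```bash
python3 -c "
from plan import *
save([507.2,115.2,57],down(.022)); st()"; python3 plan.py 520.8 -7.3 57 0.16 3
```

```text
clk 38.15 pos [508.4 115.8  58.8] cmd [507.2 115.2  57. ] doff_rot [-0.002 -0.004 -0.   ] F [-0.16  0.16 -0.34] T [0.033 0.011 0.012] w 85.0
-0.36 -4.09 0 0 0 -0.046; -0.18 -4.11 0 0 0 -0.046; 0.02 -4.11 0 0 0 -0.046
ends [520.8  -7.3  57. ]
```

Call:
move_arm:
  deltas: "-0.36 -4.09 0 0 0 -0.046; -0.18 -4.11 0 0 0 -0.046; 0.02 -4.11 0 0 0 -0.046; 0 0 0 0 0 0; 0 0 2.2 0 0 0; 0 0 2.2 0 0 0; 0 0 1 0 0 0; 0 0 0.5 0 0 0; 0 0 0 0 0 0"

```text
clock: 39.28
position: [521.0, -7.1, -2.0]
ee_rot: [-0.08, 0.997, 0.0, 0.0]
contact_force: [0.4, -0.3, 0.6]
gripper_width: 85.0
```

Call:
move_arm:
  deltas: "0 0 0 0 0 0; 0 0 0 0 0 0; 0 0 0 0 0 0; 0 0 0 0 0 0"
  grip: 3.5

```text
clock: 39.78
position: [521.4, -7.1, -1.4]
ee_rot: [-0.08, 0.997, 0.0, 0.001]
contact_force: [-0.7, 2.2, 3.9]
gripper_width: 44.1
```

Call:
move_arm:
  deltas: "0 0 -0.6 0 0 0; 0 0 -2.4 0 0 0; 0 0 -3 0 0 0; 0 0 0 0 0.11 0; 0 0 0 0 0.11 0; 0 0 0 0 0.11 0; 0 0 0 0 0 0; 0 0 0 0 0 0; 0 0 0 0 -0.11 0; 0 0 0 0 -0.11 0; 0 0 0 0 -0.11 0; 0 0 0 0 0 0"

```text
clock: 41.28
position: [516.5, -8.3, 58.5]
ee_rot: [-0.08, 0.997, 0.0, -0.001]
contact_force: [-0.1, -0.2, -5.3]
gripper_width: 44.0
```

Call:
move_arm:
  deltas: "0 0 0 0 0 0; 0 0 0 0 0 0"

```text
clock: 41.52
position: [521.7, -7.1, 58.0]
ee_rot: [-0.08, 0.997, 0.0, 0.0]
contact_force: [0.6, 0.1, -4.6]
gripper_width: 44.3
```

```bash
python3 meas.py M3 10
```

```text
M3 clk 42.025 T [ 0.001  -0.0023 -0.0148] se [0.0071 0.0065 0.0065] halves Ty -0.0117 0.007 F [-0.3   0.13 -5.28] P [521.01  -7.32  57.68] q [ 2.9750e-01  3.5160e-01 -4.2410e-01 -4.0000e-04 -7.9490e-01 -1.7081e+00]
E5 first/mid/last -0.0300659635104239 -0.02172087086364627 -0.021104098996147513 E mean [ 2.60000e-03 -3.58528e+01  1.60704e+01  3.82130e+00 -2.29000e-02
  2.00000e-04] w 44.294282109832615
```

With the core tilted to the back, M reads Ty -0.002 against -0.053 before, which is the expected +0.05. I'll confirm with the opposite tilt.

Call:
move_arm:
  deltas: "0 0 0 0 -0.1 0; 0 0 0 0 -0.1 0; 0 0 0 0 -0.1 0; 0 0 0 0 0 0; 0 0 0 0 0 0; 0 0 0 0 0.1 0; 0 0 0 0 0.1 0; 0 0 0 0 0.1 0; 0 0 0 0 0 0; 0 0 0 0 0 0; 0 0 0 0 0 0"

```text
clock: 43.4
position: [519.9, -7.5, 57.8]
ee_rot: [-0.08, 0.997, 0.0, 0.0]
contact_force: [-0.1, -0.1, -6.0]
gripper_width: 44.3
```

```bash
python3 meas.py M4 8
```

```text
M4 clk 43.8 T [ 0.0139 -0.0681 -0.0081] se [0.0088 0.0141 0.0066] halves Ty -0.0572 -0.0791 F [-0.32 -0.03 -5.3 ] P [520.43  -7.4   58.11] q [ 2.9760e-01  3.5100e-01 -4.2440e-01 -4.0000e-04 -7.9470e-01 -1.7081e+00]
E5 first/mid/last -0.05533327697776258 -0.06479084026068449 -0.06491314619779587 E mean [-4.50000e-03 -3.55839e+01  1.59862e+01  3.80720e+00 -6.30000e-02
  0.00000e+00] w 44.45782648632094
```

Confirmed: M's moment swings from -0.002 to -0.068 and its joint-5 effort from -0.021 to -0.065. M is the bad one and goes to the tray.

```bash
python3 -c "
from plan import *
save([520.6,-7.4,103],down(.16)); st()"; python3 plan.py 482 310 103 0.0 7;
```

```text
clk 43.8 pos [520.7  -7.3  58.1] cmd [520.6  -7.4 103. ] doff_rot [-0.    -0.001 -0.   ] F [-0.35 -0.07 -5.18] T [-0.006 -0.062 -0.015] w 44.5
-0.18 4.56 0 0 0 0.023; -0.07 4.57 0 0 0 0.023; 0.03 4.57 0 0 0 0.023; 0.14 4.57 0 0 0 0.023; 0.24 4.56 0 0 0 0.023; 0.35 4.55 0 0 0 0.023; 0.45 4.55 0 0 0 0.022
ends [482. 310. 103.]
```

Call:
move_arm:
  deltas: "0 0 -2.5 0 0 0; 0 0 -2 0 0 0; -0.18 4.56 0 0 0 0.023; -0.07 4.57 0 0 0 0.023; 0.03 4.57 0 0 0 0.023; 0.14 4.57 0 0 0 0.023; 0.24 4.56 0 0 0 0.023; 0.35 4.55 0 0 0 0.023; 0.45 4.55 0 0 0 0.022; 0 0 0 0 0 0; 0 0 3 0 0 0; 0 0 3 0 0 0"

```text
clock: 45.3
position: [482.0, 309.6, 42.5]
ee_rot: [0.0, 1.0, 0.0, 0.0]
contact_force: [-0.5, -0.3, -6.2]
gripper_width: 44.5
```

Call:
move_arm:
  deltas: "0 0 2 0 0 0; 0 0 1.1 0 0 0; 0 0 0.5 0 0 0; 0 0 0.25 0 0 0; 0 0 0.15 0 0 0; 0 0 0.08 0 0 0; 0 0 0 0 0 0"

```text
clock: 46.18
position: [482.4, 310.4, 2.7]
ee_rot: [-0.0, 1.0, 0.001, 0.001]
contact_force: [0.4, 0.6, -5.0]
gripper_width: 44.5
```

Call:
move_arm:
  deltas: "0 0 0.08 0 0 0; 0 0 0.05 0 0 0; 0 0 0 0 0 0"

```text
clock: 46.55
position: [482.5, 310.4, 2.6]
ee_rot: [-0.0, 1.0, 0.0, 0.001]
contact_force: [-3.2, -0.9, 5.9]
gripper_width: 44.5
```

Call:
move_arm:
  deltas: "0 0 0 0 0 0; 0 0 0 0 0 0; 0 0 0 0 0 0; 0 0 -1 0 0 0; 0 0 -2.5 0 0 0; 0 0 -2.5 0 0 0"
  grip: 8.5

```text
clock: 47.3
position: [482.3, 310.1, 62.1]
ee_rot: [-0.0, 1.0, 0.0, 0.0]
contact_force: [0.9, 0.3, -0.5]
gripper_width: 84.9
```

```bash
python3 -c "
from plan import *
save([482,310,60.9],down(0)); st()
im=eyes.get_image('scene'); cv2.imwrite('pics/tray.png',im['pixels'])"; python3 plan.py 502.3 -116 60 0.033 9
```

```text
clk 47.3 pos [482.3 310.1  62.1] cmd [482.  310.   60.9] doff_rot [-0.    -0.001 -0.   ] F [ 0.92  0.28 -0.52] T [ 0.054 -0.015 -0.013] w 84.9
-0.23 -4.73 0.01 0 0 -0.004; -0.21 -4.73 0.01 0 0 -0.004; -0.19 -4.74 0.01 0 0 -0.004; -0.17 -4.74 0.01 0 0 -0.004; -0.15 -4.74 0.01 0 0 -0.003; -0.13 -4.74 0.01 0 0 -0.004; -0.11 -4.73 0.01 0 0 -0.003; -0.1 -4.74 0.01 0 0 -0.003; -0.09 -4.73 0.01 0 0 -0.004
ends [ 502.3 -116.    60. ]
```

View pics/tray.png

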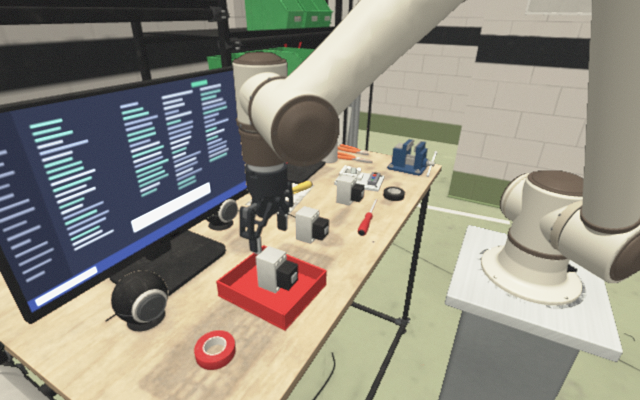

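The bad contactor stands upright in the tray at (272,270), L stands at (310,225) and R at (348,190). Next I fetch R for the nest.

Call:
move_arm:
  deltas: "-0.23 -4.73 0.01 0 0 -0.004; -0.21 -4.73 0.01 0 0 -0.004; -0.19 -4.74 0.01 0 0 -0.004; -0.17 -4.74 0.01 0 0 -0.004; -0.15 -4.74 0.01 0 0 -0.003; -0.13 -4.74 0.01 0 0 -0.004; -0.11 -4.73 0.01 0 0 -0.003; -0.1 -4.74 0.01 0 0 -0.003; -0.09 -4.73 0.01 0 0 -0.004; 0 0 0 0 0 0; 0 0 1 0 0 0; 0 0 1 0 0 0"

```text
clock: 48.85
position: [502.3, -114.9, 39.3]
ee_rot: [-0.017, 1.0, 0.0, 0.0]
contact_force: [0.6, -0.4, 0.7]
gripper_width: 84.8
```

```bash
python3 -c "
from plan import *
save([502.3,-116,40],down(.033)); s=st(); print((R.from_quat(s['ee_rot'])*down(.033).inv()).as_rotvec())"
```

```text
clk 48.85 pos [ 502.3 -114.9   39.3] cmd [ 502.3 -116.    40. ] doff_rot [-0.001 -0.    -0.001] F [ 0.62 -0.44  0.69] T [ 0.036 -0.004  0.017] w 84.8
[ 0.00054105 -0.00028488  0.00139077]
```

Call:
move_arm:
  deltas: "0 0 1.8 0 0 0; 0 0 1.4 0 0 0; 0 0 0.7 0 0 0; 0 0 0.3 0 0 0; 0 0 0 0 0 0"

```text
clock: 49.48
position: [502.6, -115.8, -2.1]
ee_rot: [-0.017, 1.0, 0.0, 0.0]
contact_force: [0.2, -0.5, 1.1]
gripper_width: 84.8
```

Call:
move_arm:
  deltas: "0 0 0 0 0 0; 0 0 0 0 0 0; 0 0 0 0 0 0; 0 0 0 0 0 0; 0 0 -0.5 0 0 0; 0 0 -2 0 0 0; 0 0 -2.5 0 0 0; 0 0 -2 0 0 0"
  grip: 3.5

```text
clock: 50.48
position: [501.4, -115.9, 67.9]
ee_rot: [-0.016, 1.0, 0.0, -0.001]
contact_force: [-0.1, 0.6, -4.7]
gripper_width: 44.4
```

```bash
python3 -c "
from plan import *
save([502.3,-116,68],down(.033)); s=st()"; python3 plan.py 546.6 -267.2 68 0.159 5
```

```text
clk 50.48 pos [ 501.4 -115.9   67.9] cmd [ 502.3 -116.    68. ] doff_rot [-0.001  0.002  0.001] F [-0.05  0.59 -4.71] T [ 0.035 -0.03   0.044] w 44.4
-0.79 -3.05 0 0 0 -0.025; -0.71 -3.07 0 0 0 -0.025; -0.63 -3.09 0 0 0 -0.025; -0.55 -3.1 0 0 0 -0.026; -0.48 -3.12 0 0 0 -0.025
ends [ 546.6 -267.2   68. ]
```

Call:
move_arm:
  deltas: "-0.79 -3.05 0 0 0 -0.025; -0.71 -3.07 0 0 0 -0.025; -0.63 -3.09 0 0 0 -0.025; -0.55 -3.1 0 0 0 -0.026; -0.48 -3.12 0 0 0 -0.025; 0 0 1 0 0 0; 0 0 1 0 0 0; 0 0 0.7 0 0 0; 0 0 0 0 0 0; 0 0 0 0 0 0"

```text
clock: 51.72
position: [547.1, -266.8, 41.2]
ee_rot: [-0.08, 0.997, 0.0, 0.0]
contact_force: [-0.0, 0.7, -3.9]
gripper_width: 44.4
```

```bash
python3 -c "
from plan import *
save([546.6,-267.2,41],down(.159)); s=st(); print((R.from_quat(s['ee_rot'])*down(.159).inv()).as_rotvec())
im=eyes.get_image('scene'); np.savez('sc7.npz',**im);px=im['pixels']; cv2.imwrite('pics/n1.png',cv2.resize(px[120:210,310:410],None,fx=7,fy=6.5,interpolation=cv2.INTER_CUBIC))
im=eyes.get_image('top'); np.savez('tp7.npz',**im);px=im['pixels']; cv2.imwrite('pics/n2.png',cv2.resize(px[160:280,370:490],None,fx=5,fy=5,interpolation=cv2.INTER_CUBIC))
"
```

```text
clk 51.73 pos [ 547.1 -266.8   41.2] cmd [ 546.6 -267.2   41. ] doff_rot [ 0.    -0.001 -0.001] F [-0.01  0.7  -3.92] T [-0.094 -0.067  0.016] w 44.4
[ 0.00010844 -0.00088047  0.00082939]
```

View pics/n1.png

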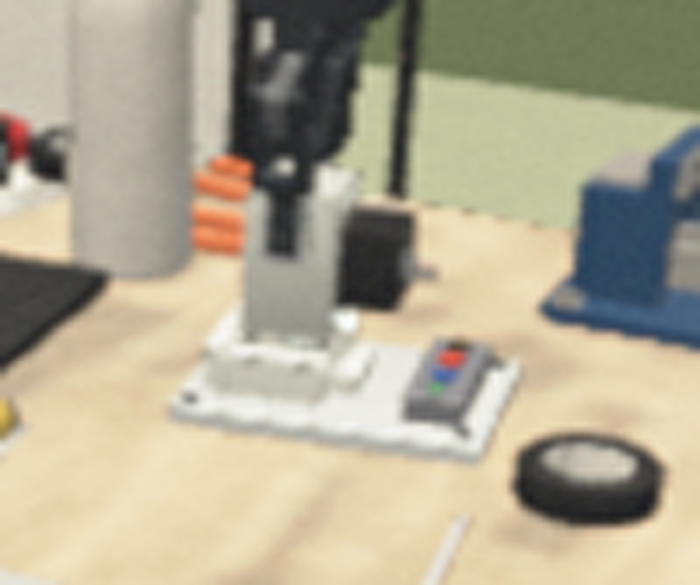

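View pics/n2.png

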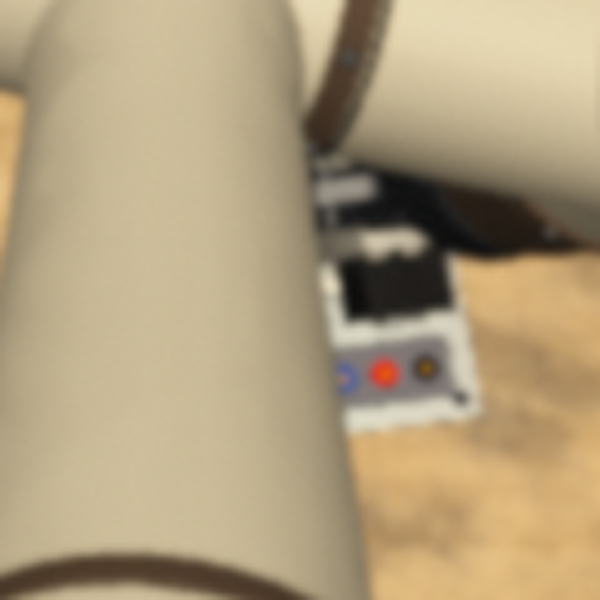

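The contactor hangs centred over the white pocket, at crop ≈(290,340) in the scene view, with its black front towards the sockets. I'll lower it while watching the force.

Call:
move_arm:
  deltas: "0 0 0.5 0 0 0; 0 0 0.5 0 0 0; 0 0 0.4 0 0 0; 0 0 0.3 0 0 0; 0 0 0 0 0 0"

```text
clock: 52.45
position: [547.0, -266.2, 24.3]
ee_rot: [-0.079, 0.997, 0.001, 0.0]
contact_force: [-1.0, 5.1, 1.0]
gripper_width: 44.4
```

Call:
move_arm:
  deltas: "0 0 0.3 0 0 0; 0 0 0.3 0 0 0; 0 0 0.2 0 0 0; 0 0 0 0 0 0"

```text
clock: 52.95
position: [546.9, -265.3, 15.7]
ee_rot: [-0.079, 0.997, 0.001, 0.0]
contact_force: [-0.5, 7.8, 0.6]
gripper_width: 44.4
```

Call:
move_arm:
  deltas: "0 0 0.2 0 0 0; 0 0 0.2 0 0 0; 0 0 0.1 0 0 0; 0 0 0 0 0 0"

```text
clock: 53.45
position: [546.7, -265.4, 11.0]
ee_rot: [-0.079, 0.997, 0.001, -0.0]
contact_force: [-0.9, 8.1, 1.7]
gripper_width: 44.6
```

Call:
move_arm:
  deltas: "0 0 0.1 0 0 0; 0 0 0.1 0 0 0; 0 0 0 0 0 0"

```text
clock: 53.82
position: [546.7, -265.4, 10.5]
ee_rot: [-0.08, 0.997, 0.001, 0.0]
contact_force: [-2.3, 11.1, 9.8]
gripper_width: 44.4
```

Call:
move_arm:
  deltas: "0 0 0.08 0 0 0; 0 0 0 0 0 0; 0 0 0 0 0 0"

```text
clock: 54.2
position: [546.8, -265.4, 10.5]
ee_rot: [-0.08, 0.997, 0.001, 0.0]
contact_force: [-4.2, 10.6, 13.3]
gripper_width: 44.5
```

Call:
move_arm:
  deltas: "0 0 0.07 0 0 0; 0 0 0 0 0 0; 0 0 0 0 0 0"

```text
clock: 54.58
position: [546.8, -265.4, 10.5]
ee_rot: [-0.08, 0.997, 0.001, 0.0]
contact_force: [-5.3, 11.7, 16.0]
gripper_width: 44.5
```

```bash
python3 -c "
from plan import *
s=st()
im=eyes.get_image('scene'); np.savez('sc8.npz',**im);px=im['pixels']; cv2.imwrite('pics/n3.png',cv2.resize(px[120:210,310:410],None,fx=7,fy=6.5,interpolation=cv2.INTER_CUBIC))
w=cloud(im); k=(abs(w[...,2]-90)<14)&(abs(w[...,0]-540)<45)&(abs(w[...,1]+267)<40)
p=w[k]; print(len(p)); h,e=np.histogram(p[:,2],bins=range(76,105,2)); print(list(zip(e,h)))"
```

```text
clk 54.58 pos [ 546.8 -265.4   10.5] cmd [ 546.6 -267.2   41. ] doff_rot [-0.001 -0.001 -0.001] F [-5.33 11.68 16.03] T [ 3.553  1.659 -0.106] w 44.5
120
[(np.int64(76), np.int64(14)), (np.int64(78), np.int64(5)), (np.int64(80), np.int64(9)), (np.int64(82), np.int64(8)), (np.int64(84), np.int64(16)), (np.int64(86), np.int64(6)), (np.int64(88), np.int64(13)), (np.int64(90), np.int64(18)), (np.int64(92), np.int64(20)), (np.int64(94), np.int64(1)), (np.int64(96), np.int64(5)), (np.int64(98), np.int64(0)), (np.int64(100), np.int64(3)), (np.int64(102), np.int64(2))]
```

View pics/n3.png

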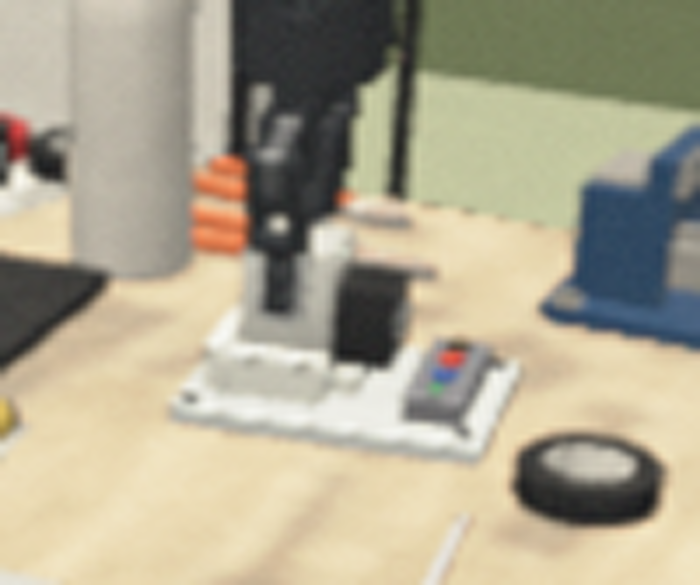

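Call:
move_arm:
  deltas: "0 0.1 -0.25 0 0 0; 0 0 0 0 0 0"

```text
clock: 54.88
position: [546.6, -264.8, 10.5]
ee_rot: [-0.08, 0.997, 0.001, 0.0]
contact_force: [-0.6, 7.6, 2.9]
gripper_width: 44.4
```

Call:
move_arm:
  deltas: "0 0 0 0 0 0; 0 0 0 0 0 0; 0 0 0 0 0 0; 0 0 -1 0 0 0; 0 0 -2.5 0 0 0; 0 0 -3 0 0 0; 0 0 -3 0 0 0; 3 3 0 0 0 0; 5 5 0 0 0 0; 5 5 0 0 0 0; 0 5 0 0 0 0"
  grip: 8.5

```text
clock: 56.25
position: [400.0, -118.4, 105.5]
ee_rot: [-0.078, 0.997, 0.0, 0.0]
contact_force: [1.9, -0.3, 0.0]
gripper_width: 85.1
```

```bash
cat > s9.py <<'E'
from fit import *
from plan import st
s=st()
im=eyes.get_image('scene'); np.savez('sc9.npz',**im);px=im['pixels']; cv2.imwrite('pics/n4.png',cv2.resize(px[100:300,200:440],None,fx=3.3,fy=3,interpolation=cv2.INTER_CUBIC))
w=cloud(im); k=(w[...,2]>60)&(w[...,2]<100)&(w[...,0]>515)&(w[...,0]<575)&(abs(w[...,1]+267)<32)
p=w[k]; t=p[p[:,1]<-252]; print(len(p)); h,e=np.histogram(p[p[:,1]<-250][:,2],bins=range(60,101,2)); print(list(zip(e.tolist(),h.tolist())))
im=eyes.get_image('top'); np.savez('tp9.npz',**im);cv2.imwrite('pics/n5.png',im['pixels'])
E
python3 s9.py
```

```text
clk 56.25 pos [ 400.  -118.4  105.5] cmd [ 546.6 -267.2   41. ] doff_rot [-0.    -0.001  0.003] F [ 1.85 -0.33  0.02] T [ 0.052 -0.193 -0.038] w 85.1
214
[(60, 2), (62, 0), (64, 1), (66, 0), (68, 1), (70, 1), (72, 3), (74, 9), (76, 2), (78, 1), (80, 0), (82, 1), (84, 2), (86, 4), (88, 3), (90, 16), (92, 33), (94, 2), (96, 0), (98, 0)]
```

View pics/n4.png

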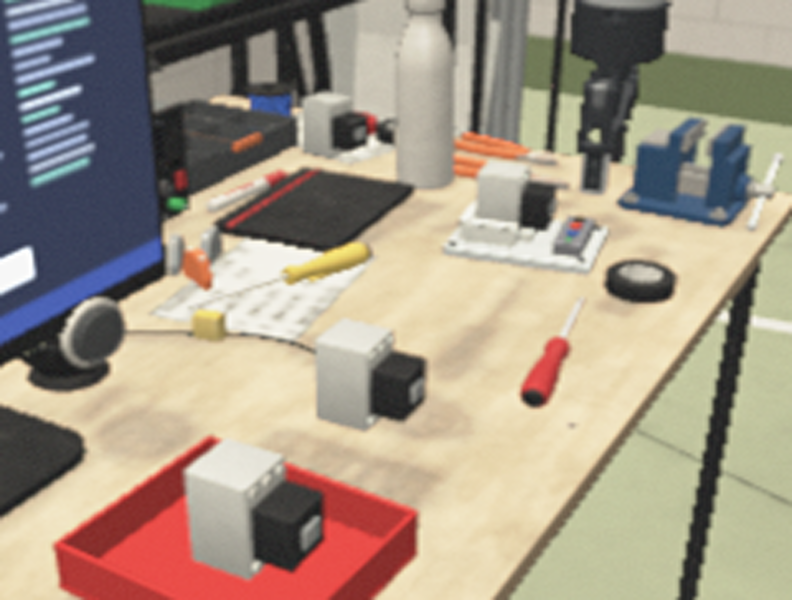

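View pics/n5.png

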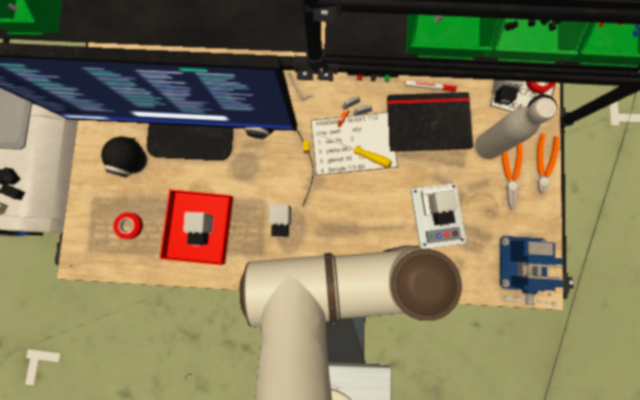

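The nest contactor sits level in its pocket, the bad one stands in the tray and L stands on the bench. I'll measure the seated height and tilt.

```bash
python3 - <<'E'
from fit import *
for f in('tp9.npz','sc9.npz'):
    im=np.load(f); w=cloud(im); z=w[...,2]
    k=(z>84)&(z<100)&(abs(w[...,0]-545)<32)&(abs(w[...,1]+266)<32); p=w[k]
    kL=(abs(z-78)<6)&(abs(w[...,0]-507)<30)&(abs(w[...,1]-115)<30); q=w[kL]
    A=np.c_[p[:,:2]-p[:,:2].mean(0),np.ones(len(p))]; print(f,len(p),"top z",np.median(p[:,2]).round(2),"tilt",np.linalg.lstsq(A,p[:,2],rcond=None)[0][:2].round(3),"L top",np.median(q[:,2]).round(2),len(q))
im=np.load('tp9.npz'); w=cloud(im); z=w[...,2]
near=lambda x,y,r:(abs(w[...,0]-x)<r)&(abs(w[...,1]-y)<r)
print("seat",fit(w,z>82,near(546,-266,55)&((z>82)|(z<60)),[546,-266,.16],[(-22.5,22.5,-22.5,22.5)]))
E
```

```text
tp9.npz 415 top z 90.37 tilt [ 0.017 -0.003] L top 78.13 396
sc9.npz 102 top z 91.69 tilt [ 0.045 -0.09 ] L top 78.78 215
seat (array([ 5.46255739e+02, -2.66787887e+02,  1.54516238e-01]), np.float64(31.148181137134348), np.float64(422.0))
```

```bash
python3 -c "
from bench import arm,telemetry
print(telemetry.read_state()['clock'],arm.job_done())"
```

```text
the job is handed in; nothing more can be done
56.35 None
```

The job was handed in at 56.4 s. The bad contactor stands in the scrap tray, a sound one is home in the test nest, and the other sound one stands on the bench.

- **Finding the bad one:** My level strokes did not separate the three, because the controller smoothed them too much to move the core reliably. Tilting worked. The middle contactor (y≈-7) swung from -0.002 to -0.068 N m between core-back and core-front, and joint 5's effort moved with it. The left one (y≈115) stayed the same under both tilts. The right one (y≈-116) was only stroke-tested, so it counts as sound because the middle one was found bad.
- **Scrap tray:** The bad contactor was set down gently, and the last pictures show it upright in the red tray.
- **Test nest:** The right-hand contactor is in the nest, black front towards the sockets. I pressed with about 20 N and it stopped solidly. After release its top is 12.2 mm above the bench contactor's top (12 mm is home), level within measuring noise and within 1 mm of the seat centre I measured before loading.
- **Rest of the bench:** The left contactor stands where it was. The screwdriver, tape and relay were not touched.

**Disagreements and mishaps:**
- **Finger height:** The real fingertips were about 44 mm higher than the reported TCP. My first grasp closed on air above the contactor, so I set all grip heights from the cameras.
- **Cut-short tilt:** One tilt of the left contactor ended about 25 mm off its path. No contact showed, and I corrected it.
- **Side-camera height:** The side camera put the seated top at 12.9 mm above the bench contactor's, against 12.2 mm from the top camera. I relied on the top camera and the solid stop.

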